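# Register a coated plate in the flatbed plate scanner

### The arm

A 6-joint arm with a two-finger parallel gripper is mounted at the origin on a cart in front of the work surface, level with it; the furniture and walls round the work are solid. World frame = base frame: x ahead of the robot, y to its left, z up, the work surface at z = 0. Lengths are in m, angles in rad, forces in N, time in s.
With the tool pointing down it reaches from about 0.325 to 0.85 m from the base axis. Payload 15.5 kg.
Tool frame: the origin (TCP) lies at the very end of the fingers, on their centre line; the grasp point (between the pads) lies 19 mm behind it; z points along the fingers, y is the direction in which the jaws open and shut (so a half turn about z gives the same grasp; the last joint's range is limited). The gripper opens to 91 mm and grips with 3 to 60 N. Pads are 32 mm wide; open, the fingers measure 118 mm over their backs; the gripper's body (76 mm by 178 mm) begins 60 mm behind the grasp point.
Start: joints at [-1.28, 0.494, 1.345, -0, 1.302, -0.096], TCP at [0.235, -0.579, 0.214] pointing down, gripper open.
Joint ranges: [-2.91, 2.91], [-0.82, 2.16], [0.22, 2.67], [-1.22, 4.37], [0.12, 2.79], [-3.08, 3.08]. Speed limits (rad/s): [1.89, 1.89, 2.57, 3.01, 3.01, 3.01].

### API

Orientations are given as [roll, pitch, yaw] about the fixed x, y, z axes, in that order (R = Rz(yaw) Ry(pitch) Rx(roll)).
In Python, from bench import ctrl gives the robot as it stands. The module is installed in compiled form; this text tells all that it offers.
- The arm moves only by the tool carry_out, never from a script. Its argument "increments" is a list of rows, each a list of 6 numbers: the shift along the world's x, y, z in mm, then the turn, a rotation vector about the world's x, y, z in rad. A call has 1 to 5 rows; each row is the pose to reach, as a shift and turn from the pose commanded when the call began; what a row does not reach only later rows make up. A row lasts 1/8 s, in which the tool goes at most 62.5 mm and 10.7 degrees, less where a joint would pass 70% of its speed; a pose out of reach is approached as far as the arm can. A call with a gripper value outside its range is refused whole. "claw" is the opening in per cent of the stroke, from 0 (shut) to 100 (fully open), set as the call begins (left out, the last holds). The fingers move at their own pace and stop on an object; "force" is the grip in N (left out, the last holds). Time passes only in rows, so rows that repeat a pose let the fingers close. It gives the time, the measured TCP pose, the force and the opening at its end, in the units of the state.
- ctrl.get_obs(): the state, without advancing time (a new reading comes with each control period).
- ctrl.get_image(name): name is "side" or "top" or "wrist"; returns a dict with "image" (384x512x3 uint8, red, green, blue), "vfov" (degrees; the focal length in pixels is half the picture's height over the tangent of half this angle, whatever the lens; pixels are square), "cx", "cy" (the principal point, pixels), "k1" (the pictures are not rectified: a ray, as slopes to the right and down, at radius r is drawn at 1 + k1 r^2 times it, then the intrinsics apply), "cam_to_world" (4x4, takes a point from camera to world coordinates). Camera axes: x right, y up, looking along -z (the intrinsics and any distortion apply to the point x, -y, -z); pixel columns grow to the right and rows downward; lengths in m; the calibration is good to about 2 mm. A picture is of the moment at which its call begins. There is no depth.
- ctrl.job_done(): hands the job in, once; it reports no verdict.
The state is a dict: "time_s": time; "q": joint angles; "joint_vel": joint speeds; "joint_efforts": joint torques, N m; "tool_pos": TCP position; "tool_rot": TCP orientation; "wrist_force": force on the tool from outside, world axes, zero at the start; "moment": the same for the moment, N m; "finger_gap": opening from 0.0 (shut) to 1.0 (fully open).
Only numpy, scipy, OpenCV 4.12 (cv2) and the standard library are available. Lean on these libraries where they do the work, as an engineer would, in place of code of your own. Each camera call takes 0.05 s, during which the arm holds its last target.

### The job

The coated glass plate in the flatbed scanner has slid out of register. Press down on the front of the scanner's lid until its push catch lets it spring open; then take the rubber policeman (the white rod with the wide black rubber end) and with its rubber end gently nudge the plate by its edges, never touching it with the gripper, until it lies flat and square in the corner with one edge touching each of the two metal stops. Finally lay the rod down on the bench, leave the lid open, and do not disturb the other things.

Things in the scene. Friction and masses are not known exactly. Their poses are not given: they have to be found in the camera images.
- scanner: Flatbed plate scanner fixed to the bench: low white box 250 mm deep (its x) by 290 mm wide (its y) with a hinged lid. Origin: centre of its footprint on the bench. x points from its front to its hinge side, y to its left, z up. Its level deck (dark window in a black frame, flush) is 42 mm above the bench and bare but for the plate and, at the rear left, two aluminium stops in a square corner.
- stop_corner (a point): Inner corner of the two stops at deck height: (30, 90, 42) mm in the scanner's frame, axes parallel to the scanner's. Stops are 8 mm high, 14 mm wide. The rear stop's face is at x = 0 here, along y from -124 to -6 mm; the left stop's face is at y = 0, along x from -106 to -6 mm. The plate belongs on the -x, -y side.
- lid (a joint): Lid hinge along the scanner's rear (along its y, at x = +118 mm, 52 mm high), rad: 0 shut, 1.9 fully open, leaning back past upright, 0.29 m high. Lid: shallow white cover, 286 mm wide, 238 mm deep, no handle. Once its catch is freed and the finger withdrawn, a damped spring swings it fully open within about 3 s, the front edge sweeping up and back, away from the robot, and holds it there.
- lid_press (a point): Middle of the ribbed grey press pad on the lid's top face, 20 mm behind the middle of its front edge: press straight down here. 78 mm above the bench when shut; moves with the lid. It yields against a spring of 5 to 7 N; the catch lets go within the first 3 mm and a hard stop comes at 6 mm. A lighter press leaves it latched.
- plate_center (a point): Centre (half-way up) of the glass plate with white coating, 80 mm (its x) by 100 mm (its y) by 6 mm, 0.12 kg, loose on the deck under the lid. It starts 10 to 35 mm short of each stop and turned up to 0.2 rad. In its right place its axes are parallel to the scanner's and this centre is 40 mm in front of the rear stop's face and 50 mm right of the left stop's face.
- plate_corner (a point): The plate's corner that belongs in the stop corner, on its underside: at (+40, +50) mm from the plate's centre along its x and y. Axes parallel to the plate's.
- policeman_center (a point): Grasp point, 5 mm over the bench, of the rubber policeman: a straight white rod 11 mm wide, 10 mm high, lying flat on one side of the scanner (steel forceps lie on the other). Its y runs along the rod to the wider black rubber end, a slip-on block 24 mm wide and 10 mm high; its flat end face is 66 to 82 mm from here, different each time as it is pushed on more or less. Tail at y = -71 mm. 45 g.
- forceps_center (a point): Centre of steel forceps, slim and pointed, 129 mm long, 14 mm wide, lying on the bench on the other side of the scanner from the policeman. Leave them alone.
- jar_center (a point): Centre of a loose white jar with a red cap, 68 mm across, 128 mm high, standing to the right of the scanner. Leave it alone.
- bottle_center (a point): Centre of a loose amber bottle with a black cap, 62 mm across, 121 mm high, standing to the left of the scanner. Leave it alone.
- beaker_center (a point): Centre of a loose small beaker, 60 mm across, 68 mm high, standing in front and to the left of the scanner. Leave it alone.
- plate: The glass plate itself; its origin is the centre of its underside.
- policeman: The rubber policeman itself; its origin is on its underside, 5 mm under its grasp point.

How it is judged:
By the outcome, as a careful person would: the job done as asked, in the order asked, and still so for the second after the job is handed in, with the robot touching nothing.
It also fails if it takes over 72 s, if anything falls off the work surface, if the arm or the gripper's body presses on something with over 40 N, if the wrist force passes 120 N, or if a joint passes its speed limit or range.

## Working session

There is one attempt and no reset: what is moved stays moved. The work goes in short steps, Python scripts to look and compute and a tool call to move; the robot and the scene stay as the last step left them, time stands still between calls to the robot, and variables do not carry over. Pictures are saved under pics/ and viewed, and the job is handed in when it is done.

Besides the shell and the picture viewer there is one more tool, called after "Emit:" as a command line: name --pt "numbers of a row" for each row, then --argument value for the rest. carry_out: Moves the arm, as the interface text tells. Its arguments: {"type":"object","properties":{"increments":{"type":"array"},"claw":{"type":"number"},"force":{"type":"number"}},"required":["increments"]}

```bash
mkdir -p pics
cat > h.py <<'E'
import numpy as np, cv2
from bench import ctrl
def K(d):
    f=192/np.tan(np.radians(d['vfov'])/2); return f
def shot(name,fn):
    d=ctrl.get_image(name); cv2.imwrite('pics/'+fn+'.png',d['image'][:,:,::-1]); 
    np.save('pics/'+fn+'.npy',{k:d[k] for k in d},allow_pickle=True); return d
def load(fn): return np.load('pics/'+fn+'.npy',allow_pickle=True).item()
def ray(d,u,v):
    f=K(d); p=np.array([(u-d['cx'])/f,(v-d['cy'])/f]); q=p.copy()
    for _ in range(30): q=p/(1+d['k1']*(q@q))
    T=np.array(d['cam_to_world']); r=T[:3,:3]@np.array([q[0],-q[1],-1.]); return T[:3,3],r/np.linalg.norm(r)
def atz(d,u,v,z):
    o,r=ray(d,u,v); return o+r*(z-o[2])/r[2]
def tri(l):
    A=0;b=0;L=[]
    for d,u,v in l:
        o,r=ray(d,u,v);P=np.eye(3)-np.outer(r,r);A=A+P;b=b+P@o;L.append((P,o))
    x=np.linalg.solve(A,b); return x,[np.linalg.norm(P@(x-o))*1000 for P,o in L]
def proj(d,X):
    T=np.array(d['cam_to_world']);c=T[:3,:3].T@(np.array(X)-T[:3,3]);s=np.array([c[0],-c[1]])/-c[2]
    s=s*(1+d['k1']*(s@s));return s*K(d)+[d['cx'],d['cy']]
def crop(fn,x0,y0,x1,y1,s,out):
    im=cv2.imread('pics/'+fn+'.png')[y0:y1,x0:x1]; cv2.imwrite('pics/'+out+'.png',cv2.resize(im,None,fx=s,fy=s,interpolation=cv2.INTER_CUBIC))
E
python3 - <<'E'
from h import *
for n in ['side','top','wrist']:
    d=shot(n,n+'0'); print(n,d['vfov'],d['cx'],d['cy'],d['k1'],np.round(d['cam_to_world'],3).tolist())
print(ctrl.get_obs())
E
```

```text
side 51.133994882753385 261.26738696345774 190.357235256158 -0.043567213751124746 [[0.818, 0.267, -0.51, -0.024], [-0.575, 0.344, -0.742, -0.88], [-0.023, 0.9, 0.435, 0.584], [0.0, 0.0, 0.0, 1.0]]
top 44.4156430181026 258.3037173894849 188.6197759108613 -0.025834288781948517 [[-0.003, 0.974, -0.227, 0.237], [-1.0, -0.002, 0.004, -0.062], [0.004, 0.227, 0.974, 1.447], [0.0, 0.0, 0.0, 1.0]]
wrist 65.74006954505832 253.82854319038142 190.84626607818976 -0.0007652493632722268 [[0.377, 0.896, 0.234, 0.302], [-0.926, 0.366, 0.093, -0.552], [-0.002, -0.252, 0.968, 0.384], [0.0, 0.0, 0.0, 1.0]]
{'time_s': 0.15, 'q': array([-1.28050435e+00,  4.94019525e-01,  1.34594950e+00, -4.45889009e-05,
        1.30250186e+00, -9.55177902e-02]), 'joint_vel': array([-0.00048953, -0.00086888, -0.00165537, -0.00075633, -0.00036926,
        0.00130436]), 'joint_efforts': array([-3.47831028e-04, -8.79197288e+01, -3.82049561e+01,  7.08164996e-02,
        5.01890900e-02, -3.81316022e-05]), 'tool_pos': array([ 0.23509342, -0.57880445,  0.21350157]), 'tool_rot': array([-3.14071432e+00, -4.09722455e-05,  3.85821585e-01]), 'wrist_force': array([-0.47105712,  0.08857952, -0.11214725]), 'moment': array([0.01821944, 0.07611236, 0.01116096]), 'finger_gap': 0.9983838431623117}
```

View pics/top0.png

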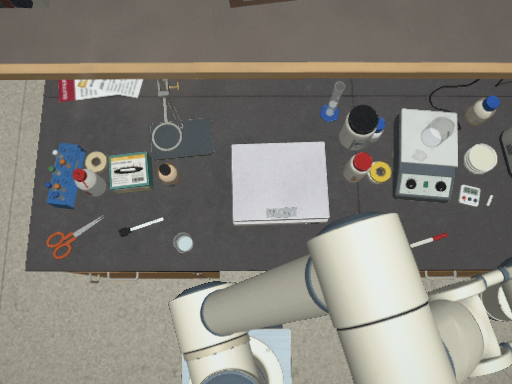

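View pics/side0.png

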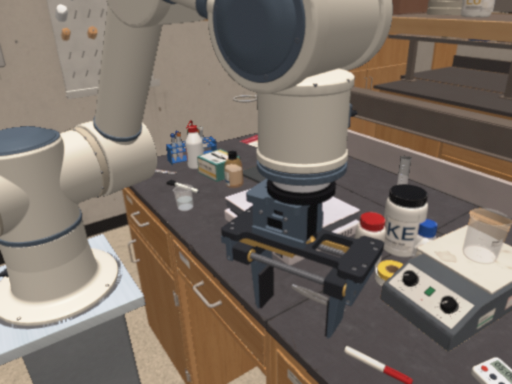

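View pics/wrist0.png

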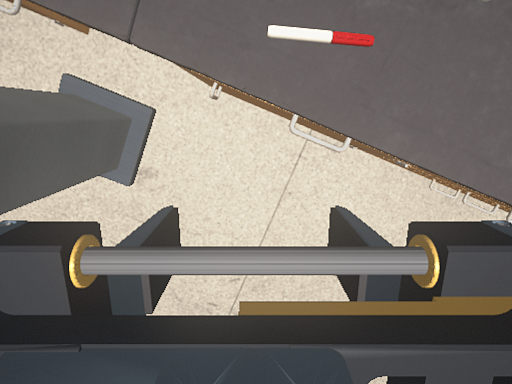

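Run:
```python
from h import *
crop('top0',130,60,400,260,2.9,'top0c')
```

```text
(no output)
```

View pics/top0c.png

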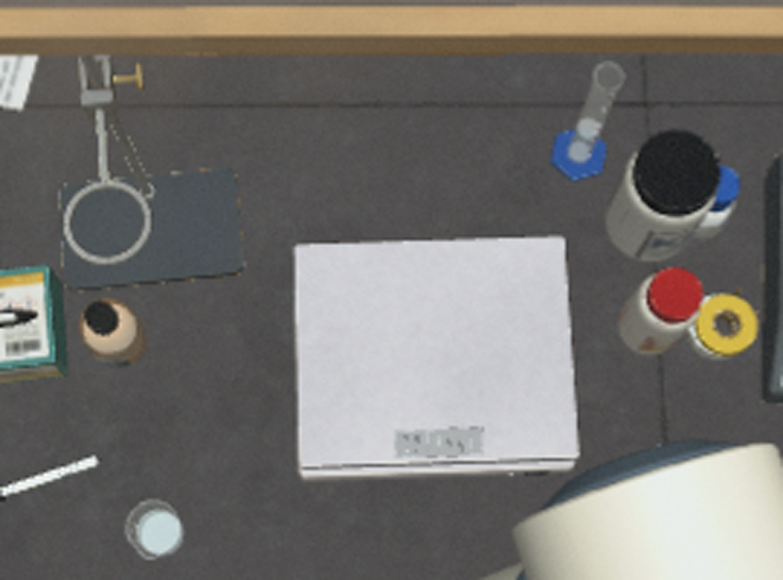

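The scanner lid is at top-view px (232..329, 142..223) with its pad at (282,212). The policeman is at (120..163, 219..234) with its black end on the left. The jar has a red cap at (363,160), the beaker is at (184,242) and the bottle is at (168,172).

Run:
```python
from h import *
d=load('top0')
c=lambda u,v:(130+u/2.9,60+v/2.9)
for n,p,z in [('lid FL',c(302,465),.078),('lid FR',c(578,457),.078),('lid RL',c(295,244),.078),('lid RR',c(565,238),.078),('pad',c(440,443),.078),('padL',c(396,443),.078),('padR',c(484,443),.078),('polTail',c(97,461),.01),('polHead',(120,233),.01),('beaker',c(155,535),.0),('bottle',c(115,345),.0),('jar',c(655,340),0)]:
    print(n,np.round(atz(d,*p,z)*1000,0))
```

```text
lid FL [460.   4.  78.]
lid FR [ 468. -277.   78.]
lid RL [696.  13.  78.]
lid RR [ 702. -272.   78.]
pad [ 483. -137.   78.]
padL [483. -92.  78.]
padR [ 482. -181.   78.]
polTail [476. 226.  10.]
polHead [433. 358.  10.]
beaker [398. 163.   0.]
bottle [606. 213.   0.]
jar [ 611. -379.    0.]
```

Emit:
carry_out --pt "25 44 0 0 0 -0.1" --pt "50 88 0 0 0 -0.2" --pt "75 132 0 0 0 -0.3" --pt "100 176 0 0 0 -0.37" --pt "124 220 0 0 0 -0.37" --claw 0

```text
time_s: 0.78
tool_pos: [0.3598, -0.3576, 0.2139]
tool_rot: [-3.142, -0.0, 0.014]
wrist_force: [0.5, -0.1, 0.2]
finger_gap: 0.482
```

Emit:
carry_out --pt "25 44 0 0 0 0" --pt "50 88 0 0 0 0" --pt "75 132 -20 0 0 0" --pt "100 176 -50 0 0 0" --pt "124 222 -80 0 0 0"

```text
time_s: 1.4
tool_pos: [0.484, -0.1357, 0.1332]
tool_rot: [3.141, -0.001, 0.016]
wrist_force: [0.8, -0.5, -0.2]
finger_gap: 0.004
```

Run:
```python
from h import *
shot('wrist','w1');shot('side','s1');shot('top','t1');o=ctrl.get_obs();print(o['time_s'],o['tool_pos'],o['tool_rot'],o['q'],o['wrist_force'])
```

```text
1.55 [ 0.48295407 -0.13477112  0.13252243] [-3.14024763e+00  2.71121944e-03  1.93035600e-02] [-3.91387153e-01  4.28651547e-01  1.74161558e+00  1.82201287e-04
  9.74348292e-01  1.16000487e+00] [-0.42982947 -0.99021408  0.45507586]
```

View pics/w1.png

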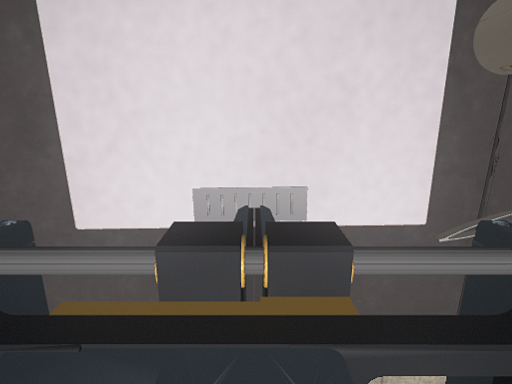

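View pics/s1.png

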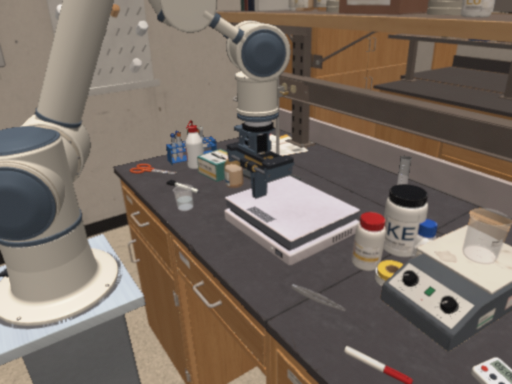

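In the wrist view the pad spans (194..308, 186..221), and the lid's front edge runs from (77,228) to (428,223). The forceps are at the right edge.

Run:
```python
from h import *
d=load('w1')
for n,p in [('pad',(250,203)),('L',(194,205)),('R',(308,203)),('front L',(77,228)),('front R',(428,223))]: print(n,np.round(atz(d,*p,.078)*1000,1))
print(tri([(d,250,203),(load('top0'),130+440/2.9,60+443/2.9)]))
```

```text
pad [ 487.1 -132.5   78. ]
L [484.7 -88.   78. ]
R [ 487.9 -178.6   78. ]
front L [463.5   7.8  78. ]
front R [ 472.6 -276.7   78. ]
(array([ 0.48431751, -0.13471751,  0.06983299]), [np.float64(2.271902537950209), np.float64(2.271902537950195)])
```

Emit:
carry_out --pt "2 0 -35 0 0 0" --pt "2 0 -48 0 0 0" --pt "2 0 -53 0 0 0" --pt "2 0 -56 0 0 0"

```text
time_s: 2.05
tool_pos: [0.4853, -0.1376, 0.0784]
tool_rot: [3.141, -0.001, 0.015]
wrist_force: [-2.6, -0.6, 5.1]
finger_gap: 0.004
```

Emit:
carry_out --pt "0 0 -2 0 0 0" --pt "0 0 -3 0 0 0" --pt "0 0 -4 0 0 0" --pt "0 0 -4 0 0 0"

```text
time_s: 2.55
tool_pos: [0.4851, -0.1376, 0.0754]
tool_rot: [3.141, -0.001, 0.016]
wrist_force: [-9.2, -2.6, 22.9]
finger_gap: 0.006
```

Emit:
carry_out --pt "0 0 20 0 0 0" --pt "-50 0 45 0 0 0" --pt "-105 10 70 0 0 0" --pt "-130 60 100 0 0 0" --pt "-130 110 120 0 0 0"

```text
time_s: 3.18
tool_pos: [0.3537, -0.0265, 0.1955]
tool_rot: [3.141, -0.001, 0.013]
wrist_force: [2.2, -0.1, -0.3]
finger_gap: 0.003
```

Run:
```python
from h import *
shot('side','s2');o=ctrl.get_obs();print(o['time_s'],o['tool_pos'],o['tool_rot'],o['q'],o['wrist_force'])
```

```text
3.225 [ 0.35429136 -0.02171033  0.19721419] [-3.14065387 -0.00336341  0.01558618] [-0.2316562   0.13293939  1.97600962  0.00202236  1.02961316  1.32251318] [-1.54892326  1.89856391  1.67353576]
```

View pics/s2.png

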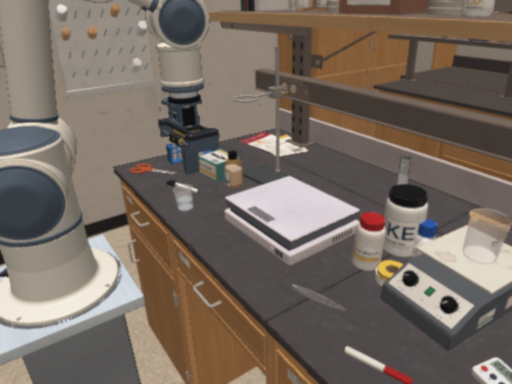

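Emit:
carry_out --pt "10 40 5 0 0 0.18" --pt "20 85 5 0 0 0.36" --pt "30 130 5 0 0 0.54" --pt "45 175 5 0 0 0.72" --pt "60 220 5 0 0 0.9" --claw 50

```text
time_s: 3.85
tool_pos: [0.4157, 0.1947, 0.1996]
tool_rot: [3.141, -0.001, 0.922]
wrist_force: [0.7, -0.7, 0.1]
finger_gap: 0.494
```

Emit:
carry_out --pt "8 25 0 0 0 0.18" --pt "15 40 0 0 0 0.36" --pt "25 60 -10 0 0 0.54" --pt "35 70 -20 0 0 0.72" --pt "40 80 -40 0 0 0.9"

```text
time_s: 4.47
tool_pos: [0.4564, 0.2737, 0.1596]
tool_rot: [3.139, -0.0, 1.822]
wrist_force: [-0.4, -0.3, 0.1]
finger_gap: 0.497
```

Run:
```python
from h import *
shot('side','s3');shot('wrist','w3');shot('top','t3');o=ctrl.get_obs();print(o['time_s'],o['tool_pos'],o['tool_rot'],o['q'],o['wrist_force'])
```

```text
4.625 [0.45488889 0.27287036 0.1587762 ] [-3.14050816e+00  2.04874474e-04  1.81326016e+00] [ 4.27724566e-01  4.27177881e-01  1.64566664e+00 -1.82605906e-06
  1.06985181e+00  1.85261725e-01] [-0.25453492  0.41325101  0.57281505]
```

View pics/w3.png

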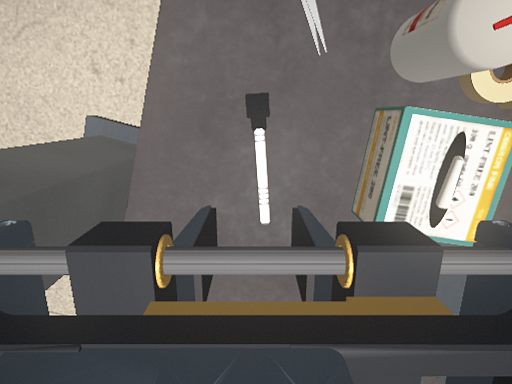

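View pics/t3.png

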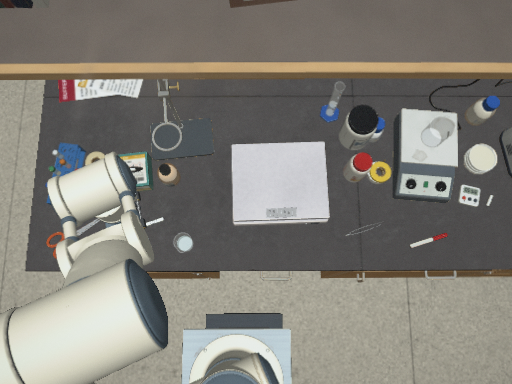

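View pics/s3.png

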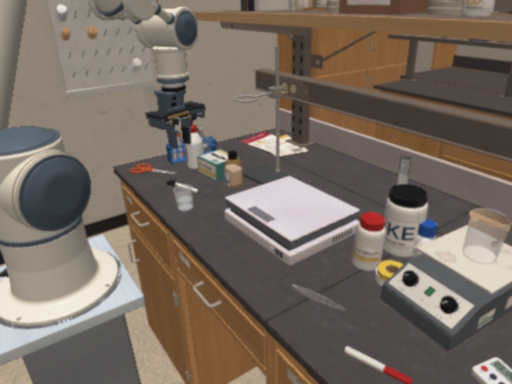

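The lid doesn't look open. I'll compare it before and after.

Run:
```python
from h import *
shot('side','s4')
a=load('s2')['image'].astype(int);b=load('s3')['image'].astype(int);c=load('s4')['image'].astype(int)
e=load('s1')['image'].astype(int)
for n,x,y in [('s2-s3',a,b),('s3-s4',b,c)]:
    D=abs(x-y)[160:260,220:365].sum(2); print(n,D.max(),(D>60).sum())
crop('s4',215,165,370,265,5,'s4c')
```

```text
s2-s3 10 0
s3-s4 9 0
```

View pics/s4c.png

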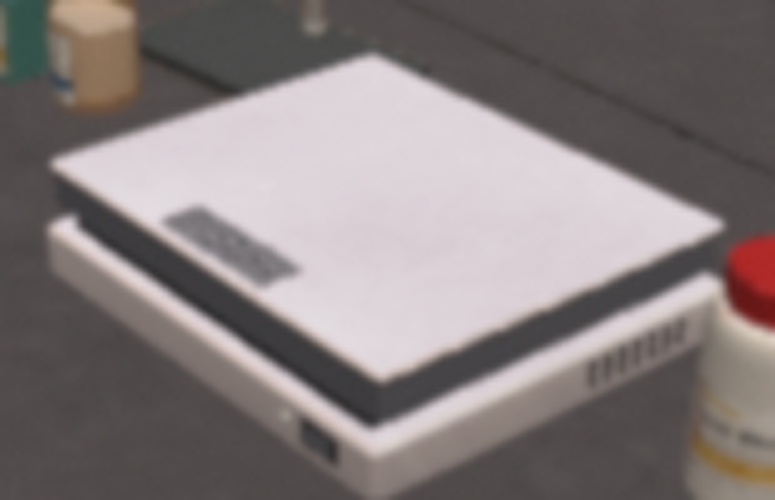

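It's still latched: nothing moved. At yaw 0 the 32 mm wide fingers also bore on the lid beyond the pad. I'll press again with the fingers turned 90° and go deeper.

Emit:
carry_out --pt "5 -60 0 0 0 -0.1" --pt "10 -120 0 0 0 -0.2" --pt "14 -180 0 0 0 -0.24" --pt "18 -240 0 0 0 -0.24" --pt "22 -300 0 0 0 -0.24" --claw 0

```text
time_s: 5.3
tool_pos: [0.4771, -0.0294, 0.1602]
tool_rot: [3.14, 0.0, 1.571]
wrist_force: [1.6, 0.3, -0.4]
finger_gap: 0.011
```

Emit:
carry_out --pt "4 -60 -15 0 0 0" --pt "9 -108 -40 0 0 0" --pt "9 -108 -70 0 0 0" --pt "9 -108 -77 0 0 0"

```text
time_s: 5.8
tool_pos: [0.4852, -0.1355, 0.0815]
tool_rot: [-3.14, -0.001, 1.571]
wrist_force: [0.6, 0.8, 0.1]
finger_gap: 0.002
```

Run:
```python
from h import *
shot('side','s5');shot('top','t5');o=ctrl.get_obs();print(o['time_s'],o['tool_pos'],o['tool_rot'],o['q'],o['wrist_force'])
crop('s5',190,115,370,265,4,'s5c')
crop('t5',220,130,350,240,5,'t5c')
```

```text
5.9 [ 0.48592272 -0.13480762  0.08237272] [-3.14117906e+00 -1.68139301e-04  1.57410918e+00] [-3.89084535e-01  5.08804899e-01  1.78513164e+00 -3.73573023e-06
  8.48102570e-01 -3.92394948e-01] [ 0.64816776  0.17206358 -0.0983266 ]
```

View pics/s5c.png

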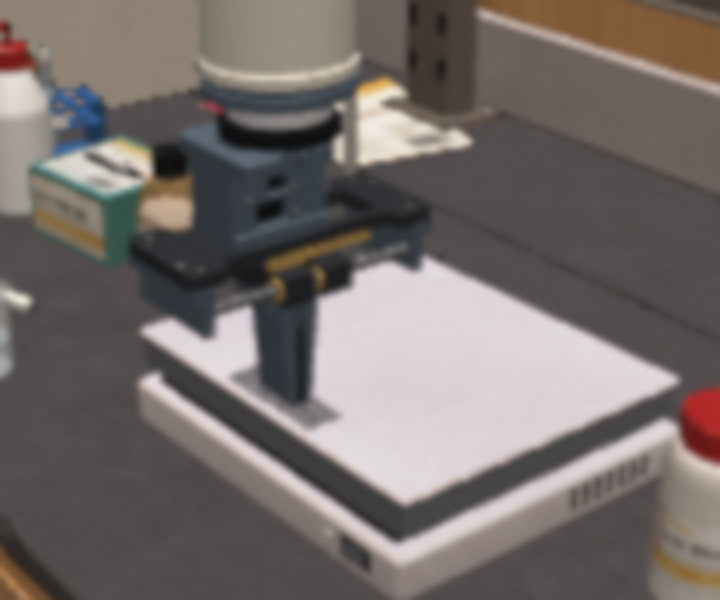

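View pics/t5c.png

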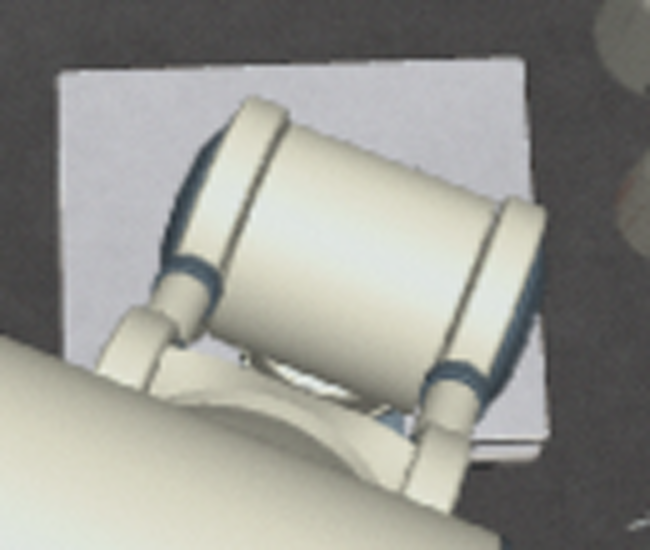

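The tips are centred over the pad. I'll press slowly.

Emit:
carry_out --pt "0 0 -4 0 0 0" --pt "0 0 -5 0 0 0" --pt "0 0 -6 0 0 0"

```text
time_s: 6.28
tool_pos: [0.4866, -0.1349, 0.0765]
tool_rot: [3.141, 0.0, 1.576]
wrist_force: [0.1, 1.7, 3.9]
finger_gap: 0.008
```

Emit:
carry_out --pt "0 0 -1 0 0 0" --pt "0 0 -2 0 0 0"

```text
time_s: 6.52
tool_pos: [0.4864, -0.1349, 0.0744]
tool_rot: [3.141, 0.0, 1.576]
wrist_force: [-1.4, 1.9, 7.7]
finger_gap: 0.005
```

Emit:
carry_out --pt "0 0 -1 0 0 0" --pt "0 0 -1 0 0 0"

```text
time_s: 6.78
tool_pos: [0.4862, -0.1349, 0.073]
tool_rot: [3.141, -0.0, 1.576]
wrist_force: [-0.3, 1.7, 4.6]
finger_gap: 0.003
```

Emit:
carry_out --pt "0 0 15 0 0 0" --pt "-45 15 40 0 0 0" --pt "-90 50 60 0 0 0" --pt "-115 100 75 0 0 0" --pt "-120 150 90 0 0 0"

```text
time_s: 7.4
tool_pos: [0.3643, 0.0159, 0.1641]
tool_rot: [-3.141, 0.0, 1.574]
wrist_force: [1.9, -0.5, -0.2]
finger_gap: 0.008
```

Run:
```python
from h import *
shot('side','s6');o=ctrl.get_obs();print(o['time_s'],o['tool_pos'],o['tool_rot'],o['q'],o['wrist_force'])
```

```text
7.45 [0.36420092 0.02045536 0.16542428] [ 3.14059512e+00 -1.31589162e-03  1.57628582e+00] [-1.09411425e-01  2.02741505e-01  2.00370346e+00  1.76772024e-03
  9.34308344e-01 -1.15950358e-01] [-1.50980324  1.534725    1.0986174 ]
```

View pics/s6.png

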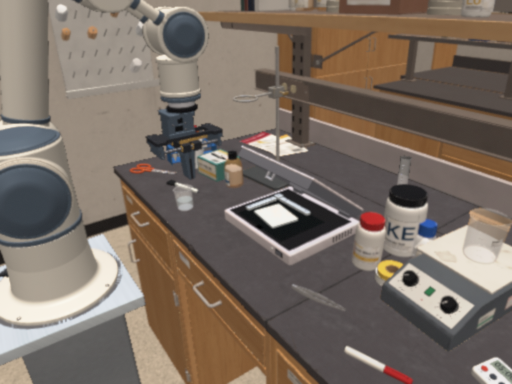

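The lid has sprung open, and the white plate shows at (276,215) with the stops behind it. Next I'll locate the rod using w3 and top0.

Run:
```python
from h import *
crop('w3',200,70,320,240,3.4,'w3c'); crop('top0',105,205,175,245,10,'top0r')
```

```text
(no output)
```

View pics/w3c.png

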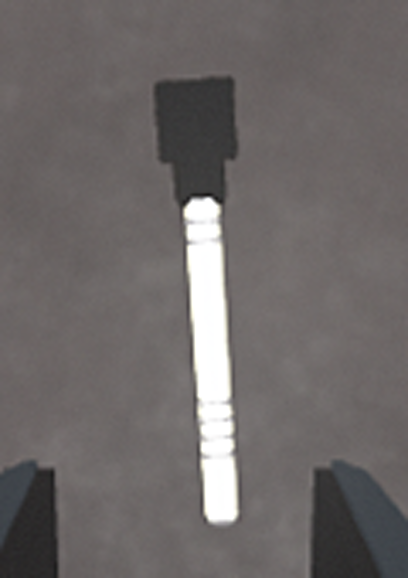

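View pics/top0r.png

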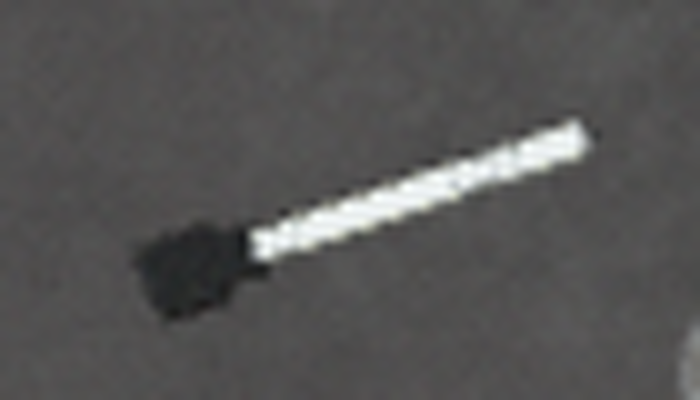

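Run:
```python
from h import *
d=load('w3');t=load('top0')
w=lambda u,v:(200+u/3.4,70+v/3.4); q=lambda u,v:(105+u/10,205+v/10)
pts={'tail':(w(221,519),q(586,135)),'head':(w(194,79),q(152,288)),'collar':(w(202,200),q(250,247))}
for n,(a,b) in pts.items():
    print(n,'tri',*[np.round(x*1000,1) if i==0 else np.round(x,1) for i,x in enumerate(tri([(d,*a),(t,*b)]))],'w z.01',np.round(atz(d,*a,.01)*1000,1),'t',np.round(atz(t,*b,.01)*1000,1))
T=atz(d,*w(221,519),.01);H=atz(d,*w(194,79),.01);L=np.linalg.norm(H-T);u=(H-T)/L
print('len',L,'yaw',np.arctan2(u[1],u[0]),'center',T+u*.071, 'block near',np.linalg.norm(atz(d,*w(197,160),.01)-H))
```

```text
tail tri [480.9 227.    1.3] [1.8 1.8] w z.01 [481.6 229.9  10. ] t [477.6 225.3  10. ]
head tri [435.2 365.2 -20.2] [1. 1.] w z.01 [436.3 362.7  10. ] t [430.2 356.9  10. ]
collar tri [4.462e+02 3.294e+02 4.000e-01] [2.1 2.1] w z.01 [448. 329.  10.] t [442.9 327.5  10. ]
len 0.14029228543243544 yaw 1.8997041237108991 center [0.45867047 0.29709083 0.01      ] block near 0.023563845524569575
```

Emit:
carry_out --pt "16 55 0 0 0 0.1" --pt "32 110 0 0 0 0.2" --pt "48 165 0 0 0 0.324" --pt "64 220 0 0 0 0.324" --pt "96 266 -20 0 0 0.324" --claw 50

```text
time_s: 8.07
tool_pos: [0.4627, 0.2836, 0.1446]
tool_rot: [3.139, -0.0, 1.901]
wrist_force: [0.5, -0.3, -0.8]
finger_gap: 0.49
```

Emit:
carry_out --pt "0 0 -50 0 0 0" --pt "0 0 -80 0 0 0" --pt "0 0 -80 0 0 0"

```text
time_s: 8.45
tool_pos: [0.461, 0.2804, 0.0619]
tool_rot: [-3.138, 0.0, 1.9]
wrist_force: [1.3, 0.6, 0.1]
finger_gap: 0.498
```

Run:
```python
from h import *
d=shot('wrist','w7');shot('top','t7');o=ctrl.get_obs();print(o['time_s'],o['tool_pos'],o['tool_rot'],o['q'],o['wrist_force'])
crop('w7',130,0,380,260,2.3,'w7c')
crop('t7',220,60,340,240,3.3,'t7c')
p=o['tool_pos'];print(proj(d,p))
```

```text
8.55 [0.46266764 0.28105591 0.06416019] [ 3.14081874e+00 -4.38455298e-05  1.89970847e+00] [ 4.35598317e-01  5.74570671e-01  1.70982955e+00 -5.13735109e-05
  8.56418250e-01  1.06719833e-01] [ 1.67228351 -0.23623377  0.13106981]
[254.64404558 233.11203392]
```

View pics/w7c.png

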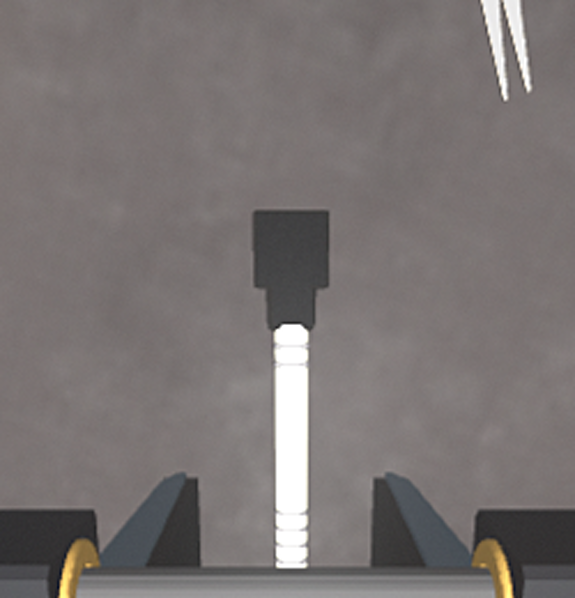

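View pics/t7c.png

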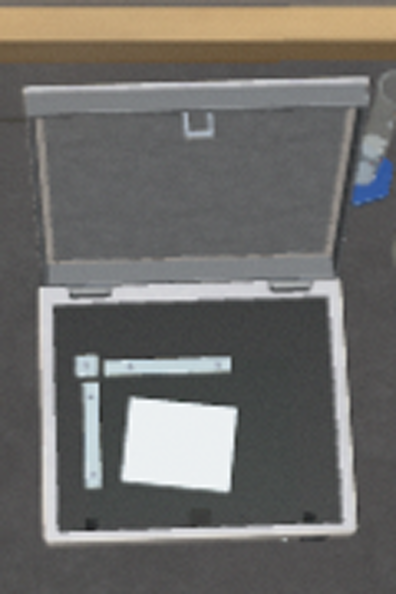

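The rod is centred between the jaws. In the top view the lid is fully open and the plate and both stops are clear. Descending to grasp.

Emit:
carry_out --pt "0 0 -40 0 0 0" --pt "0 0 -58 0 0 0" --pt "0 0 -61 0 0 0" --pt "0 0 -61 0 0 0"

```text
time_s: 9.05
tool_pos: [0.463, 0.2812, 0.0033]
tool_rot: [3.14, -0.0, 1.9]
wrist_force: [0.5, 0.7, -0.2]
finger_gap: 0.496
```

Emit:
carry_out --pt "0 0 0 0 0 0" --pt "0 0 0 0 0 0" --pt "0 0 0 0 0 0" --pt "0 0 0 0 0 0" --pt "0 0 0 0 0 0" --claw 0 --force 25

```text
time_s: 9.68
tool_pos: [0.4622, 0.281, 0.002]
tool_rot: [3.141, -0.0, 1.9]
wrist_force: [-0.9, -0.2, 4.0]
finger_gap: 0.113
```

Gripped: gap 0.113, about 10.3 mm. I'll lift and swing towards the scanner.

Emit:
carry_out --pt "0 0 40 0 0 0" --pt "0 -5 95 0 0 -0.1" --pt "-5 -35 148 0 0 -0.28" --pt "-10 -70 153 0 0 -0.46" --pt "-20 -110 153 0 0 -0.64"

```text
time_s: 10.3
tool_pos: [0.4425, 0.1703, 0.1558]
tool_rot: [3.14, -0.001, 1.255]
wrist_force: [-0.1, -0.7, -0.2]
finger_gap: 0.118
```

Emit:
carry_out --pt "-8 -40 0 0 0 -0.18" --pt "-16 -85 0 0 0 -0.36" --pt "-24 -130 0 0 0 -0.54" --pt "-32 -175 0 0 0 -0.72" --pt "-40 -220 0 0 0 -0.9"

```text
time_s: 10.92
tool_pos: [0.4017, -0.0504, 0.1549]
tool_rot: [3.142, -0.0, 0.354]
wrist_force: [0.3, -0.0, -0.3]
finger_gap: 0.116
```

Emit:
carry_out --pt "-2 -30 -10 0 0 -0.18" --pt "-2 -50 -20 0 0 -0.33" --pt "-2 -70 -20 0 0 -0.33"

```text
time_s: 11.3
tool_pos: [0.3996, -0.1197, 0.1343]
tool_rot: [-3.141, 0.001, 0.027]
wrist_force: [1.1, 0.7, -0.6]
finger_gap: 0.119
```

Run:
```python
from h import *
d=shot('wrist','w8');shot('top','t8');shot('side','s8');o=ctrl.get_obs();print(o['time_s'],o['tool_pos'],o['tool_rot'],o['q'],o['wrist_force'],o['finger_gap'])
crop('t7',225,130,335,230,7,'t7d')
```

```text
11.45 [ 0.40008782 -0.11948209  0.13481404] [-3.14144438e+00  1.76575370e-04  2.84267797e-02] [-4.33481740e-01  3.24951185e-01  1.93168709e+00  6.98175440e-05
  8.85178531e-01  1.10884361e+00] [ 0.33701567  0.75386273 -0.14155846] 0.11571912483505381
```

View pics/w8.png

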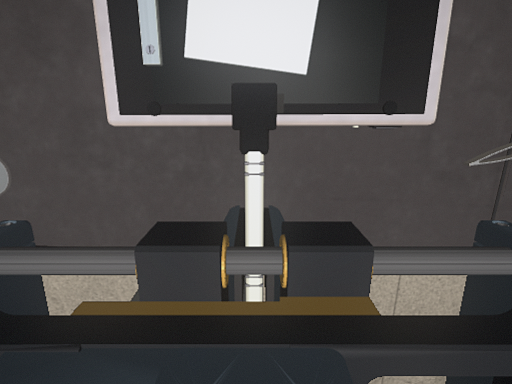

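View pics/t7d.png

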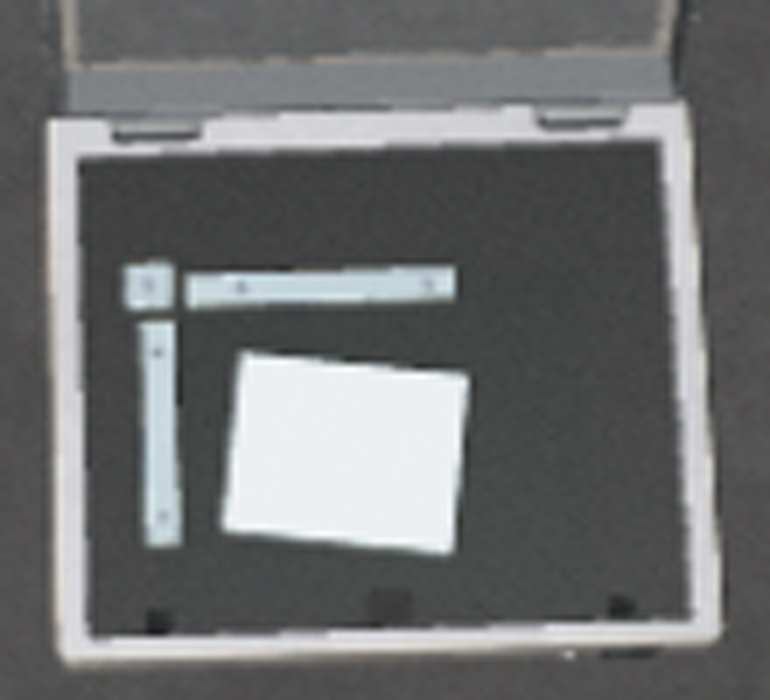

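View pics/s8.png

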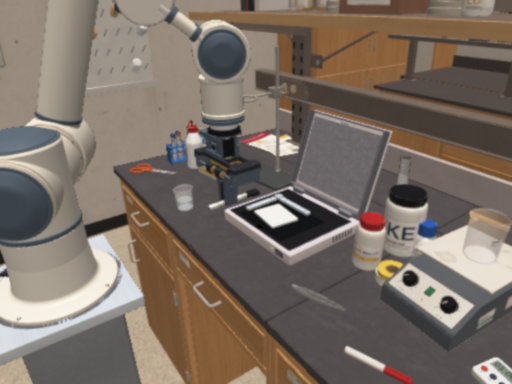

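```bash
cat > m.py <<'E'
from h import *
t=load('t7');q=lambda u,v:(225+u/7,130+v/7)
A=lambda p,z: atz(t,*q(*p),z)[:2]*1000
r1=A((187,308),.042);r2=A((457,299),.042)
l1=A((178,321),.05);l2=A((182,545),.05)
print('rear',r1,r2,'left',l1,l2)
dr=(r1-r2)/np.linalg.norm(r1-r2); th=np.arctan2(-dr[0],dr[1])
dl=(l1-l2)/np.linalg.norm(l1-l2); print('theta rear',th,'theta left',np.arctan2(dl[1],dl[0]))
C={k:A(p,.048) for k,p in dict(RL=(240,352),RR=(470,374),FR=(453,550),FL=(223,528)).items()}
for k in C: print(k,C[k])
e=C['RL']-C['RR'];print('plate th rear',np.arctan2(-e[0],e[1]),np.linalg.norm(e));e=C['RR']-C['FR'];print('right',np.arctan2(e[1],e[0]),np.linalg.norm(e));e=C['RL']-C['FL'];print('left',np.arctan2(e[1],e[0]),np.linalg.norm(e))
print('centre',sum(C.values())/4)
w=load('w8')
print('tip w z=.13..',atz(w,254,83,.142)*1000)
print('plate FR/FL by wrist',atz(w,306,74,.048)*1000,atz(w,184,57,.048)*1000)
print('scanner front L,R', atz(w,110,121,.042)*1000,atz(w,433,121,.042)*1000,'left stop front R corner',atz(w,162,64,.05)*1000)
print(np.array(w['cam_to_world']).round(3))
E
python3 m.py
```

```text
rear [610.76732304 -47.50909365] [ 614.62455719 -166.79715549] left [602.75210375 -43.64413624] [502.85604283 -45.43528004]
theta rear 0.03232419556728083 theta left 0.01792815328543448
RL [589.18063722 -70.79013303]
RR [ 579.03218426 -171.40603643]
FR [ 500.74376014 -162.5335247 ]
FL [510.67593636 -63.14989088]
plate th rear -0.10052334061381644 101.126411554575
right -0.1128495805268727 78.7895857105247
left -0.09701656695240268 78.87560685667411
centre [ 544.9081295  -116.96989626]
tip w z=.13.. [ 486.84060164 -117.38372254  142.        ]
plate FR/FL by wrist [ 503.51908705 -159.02231439   48.        ] [513.55776304 -60.56296573  48.        ]
scanner front L,R [461.67706927   6.22510198  42.        ] [ 469.40562637 -272.08300903   42.        ] left stop front R corner [507.57904299 -43.2845068   50.        ]
[[ 0.028  0.967  0.254  0.472]
 [-1.     0.027  0.006 -0.118]
 [-0.001 -0.254  0.967  0.305]
 [ 0.     0.     0.     1.   ]]
```

Plate pose relative to the scanner: it needs about +27 mm in x, +22 mm in y and +0.13 rad. I'll tilt the rod slightly nose-down and lower it in front of the plate.

Emit:
carry_out --pt "2 -4 -30 0 0.06 0" --pt "3 -8 -60 0 0.06 0" --pt "3 -8 -74 0 0.06 0" --pt "3 -8 -74 0 0.06 0"

```text
time_s: 11.95
tool_pos: [0.4026, -0.1261, 0.0603]
tool_rot: [-3.139, 0.062, 0.031]
wrist_force: [-0.0, 0.0, 0.1]
finger_gap: 0.118
```

Run:
```python
from h import *
d=shot('wrist','w9');e=shot('side','s9');o=ctrl.get_obs();print(o['time_s'],o['tool_pos'],o['tool_rot'],o['wrist_force'],o['finger_gap'])
crop('w9',100,0,450,220,2.2,'w9c');crop('s9',190,160,340,270,5,'s9c')
```

```text
12.05 [ 0.40330443 -0.12664022  0.06135428] [-3.1398298   0.05985002  0.03040301] [ 0.39914477 -0.96556341 -0.60960836] 0.11804503208123811
```

View pics/w9c.png

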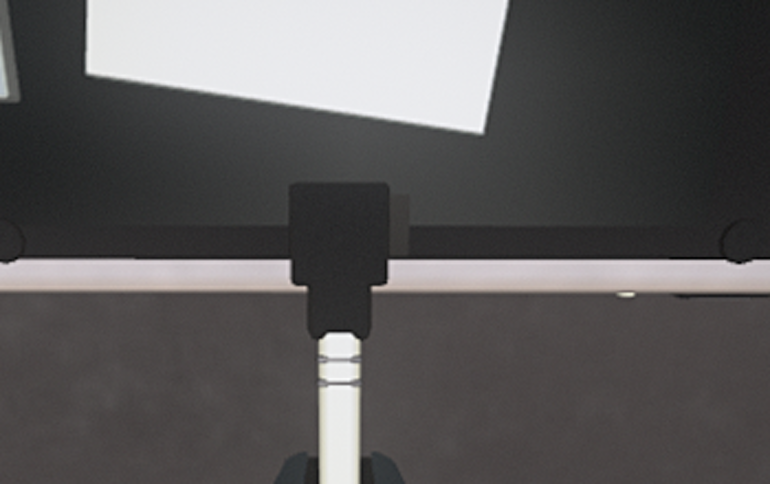

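View pics/s9c.png

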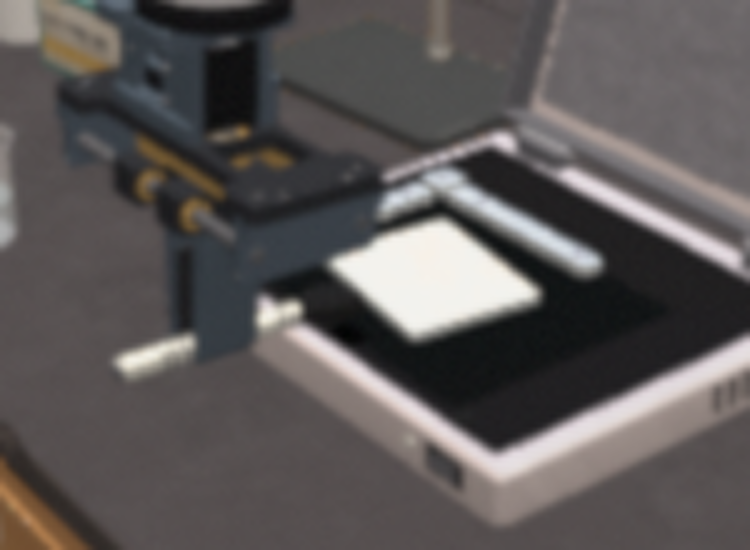

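Emit:
carry_out --pt "4 0 -9 0 0 0" --pt "9 0 -9.5 0 0 0" --pt "13 0.4 -9.5 0 0 0" --pt "17 0.5 -9.5 0 0 0" --pt "21 0.6 -9.5 0 0 0"

```text
time_s: 12.68
tool_pos: [0.4244, -0.1265, 0.0515]
tool_rot: [-3.14, 0.06, 0.03]
wrist_force: [-0.7, 0.0, 0.1]
finger_gap: 0.116
```

Run:
```python
from h import *
d=shot('wrist','w10');e=shot('side','s10');o=ctrl.get_obs();print(o['time_s'],o['tool_pos'],o['tool_rot'],o['wrist_force'],o['finger_gap'])
crop('w10',100,0,450,220,2.2,'w10c');crop('s10',190,160,340,270,5,'s10c')
```

```text
12.775 [ 0.42472531 -0.12655043  0.05148672] [-3.1399968   0.05946312  0.02992931] [ 0.15592371  0.78244522 -0.50116949] 0.11496580857653328
```

View pics/w10c.png

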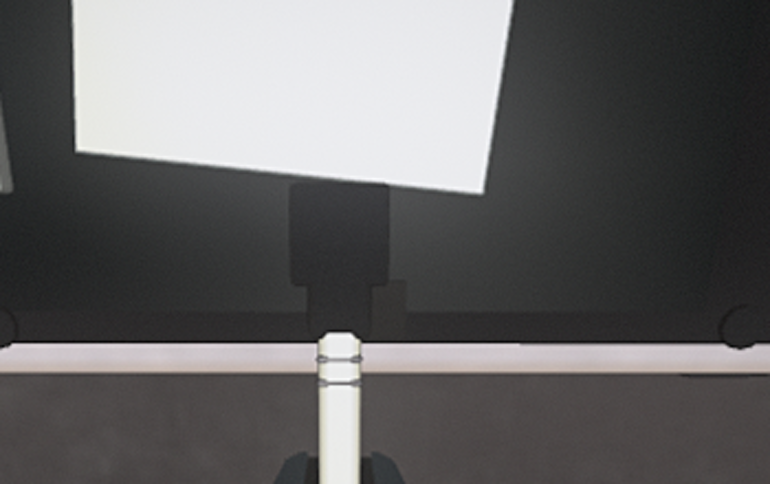

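View pics/s10c.png

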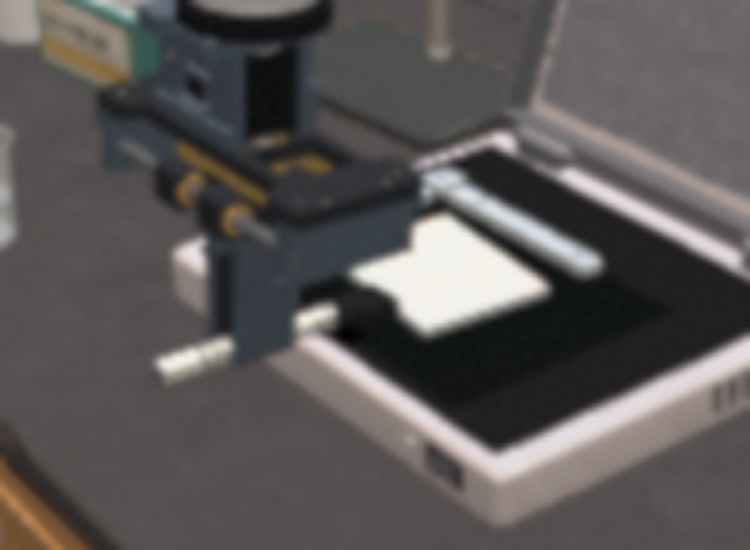

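Contact on the front edge is clean and the plate is turning the right way. Continuing.

Emit:
carry_out --pt "3.5 0.1 0 0 0 0" --pt "7 0.2 0 0 0 0" --pt "10 0.3 0 0 0 0" --pt "13 0.4 0 0 0 0" --pt "16 0.5 0 0 0 0"

```text
time_s: 13.4
tool_pos: [0.4404, -0.1259, 0.0514]
tool_rot: [-3.14, 0.06, 0.03]
wrist_force: [0.1, 0.2, -0.5]
finger_gap: 0.117
```

Run:
```python
from h import *
d=shot('wrist','w11');e=shot('side','s11');shot('top','t11');o=ctrl.get_obs();print(o['time_s'],o['tool_pos'],o['tool_rot'],o['wrist_force'],o['finger_gap'])
crop('w11',80,0,450,220,2.1,'w11c');crop('s11',190,160,340,270,5,'s11c');crop('t11',225,130,335,230,7,'t11c')
```

```text
13.55 [ 0.44046008 -0.12597991  0.05143418] [-3.13991823  0.05964109  0.03000665] [-0.67351028  0.03746758 -0.4469446 ] 0.11946446240994885
```

View pics/w11c.png

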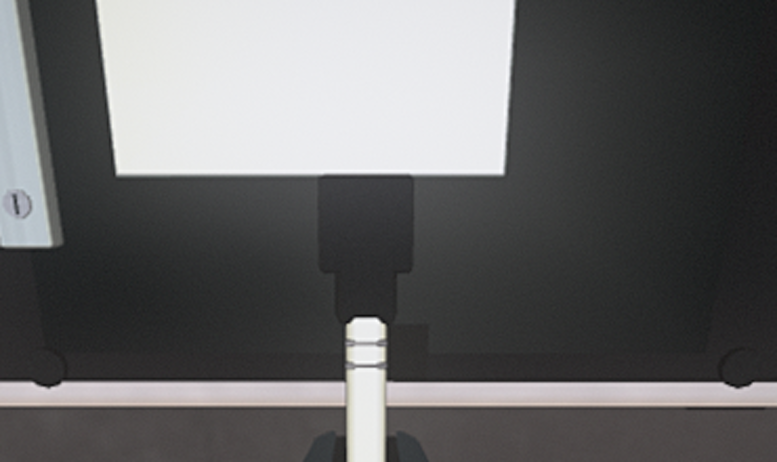

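View pics/s11c.png

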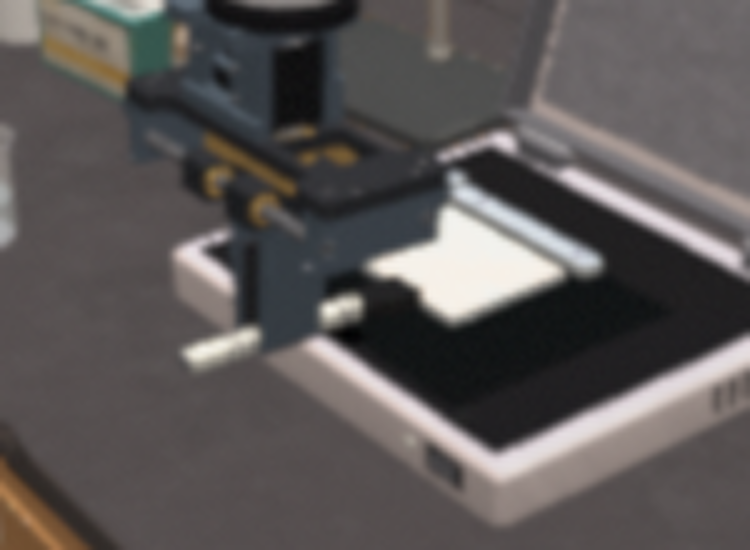

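View pics/t11c.png

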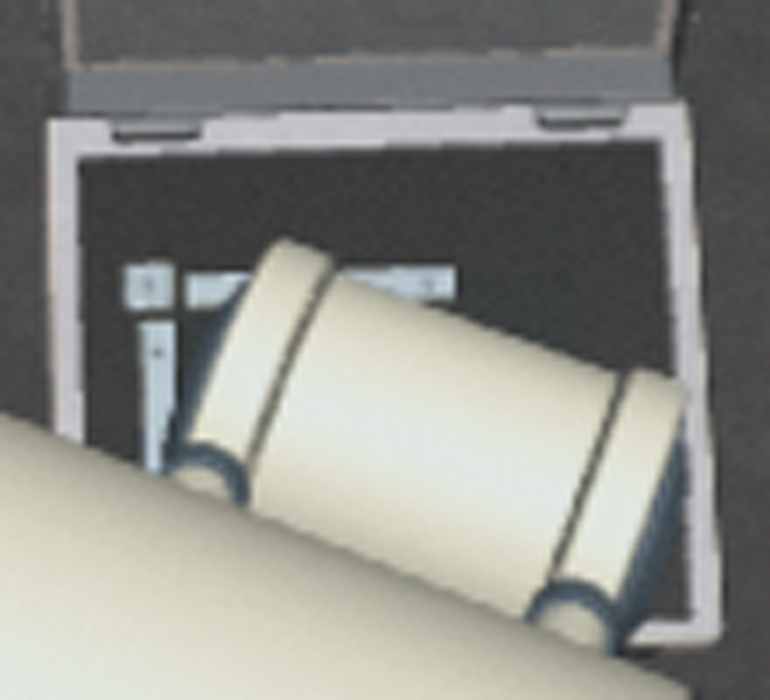

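The plate is now square to the rubber face. I'll push on to the rear stop and watch the force.

Emit:
carry_out --pt "2 0.1 0 0 0 0" --pt "4 0.2 0 0 0 0" --pt "5 0.2 0 0 0 0"

```text
time_s: 13.92
tool_pos: [0.4453, -0.1258, 0.0514]
tool_rot: [-3.14, 0.06, 0.03]
wrist_force: [-0.8, -0.3, -0.7]
finger_gap: 0.116
```

Emit:
carry_out --pt "0.7 0 0 0 0 0" --pt "1.4 0 0 0 0 0" --pt "1.4 0 0 0 0 0"

```text
time_s: 14.3
tool_pos: [0.4466, -0.1258, 0.0514]
tool_rot: [-3.14, 0.06, 0.03]
wrist_force: [-0.8, 0.6, 0.0]
finger_gap: 0.117
```

Run:
```python
from h import *
e=shot('side','s12');o=ctrl.get_obs();print(o['time_s'],o['tool_pos'],o['wrist_force'])
crop('s12',240,180,330,240,8,'s12c')
```

```text
14.35 [ 0.44666148 -0.12576144  0.05142907] [-0.57043504  0.04685309  0.08444027]
```

View pics/s12c.png

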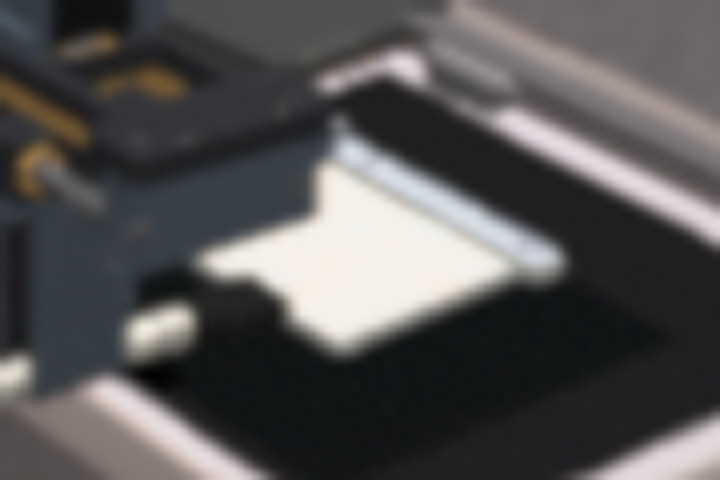

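Emit:
carry_out --pt "0.7 0 0 0 0 0" --pt "0.7 0 0 0 0 0" --pt "1.3 0 0 0 0 0" --pt "1.3 0 0 0 0 0"

```text
time_s: 14.85
tool_pos: [0.4479, -0.1257, 0.0514]
tool_rot: [-3.14, 0.06, 0.03]
wrist_force: [-0.8, 0.3, -0.5]
finger_gap: 0.121
```

Emit:
carry_out --pt "0.7 0 0 0 0 0" --pt "0.7 0 0 0 0 0" --pt "1.3 0 0 0 0 0" --pt "1.3 0 0 0 0 0"

```text
time_s: 15.35
tool_pos: [0.4485, -0.1255, 0.0513]
tool_rot: [-3.139, 0.061, 0.03]
wrist_force: [-5.6, 0.1, 1.0]
finger_gap: 0.115
```

Contact at the rear stop (-5.6 N). I'll back off and go round to the plate's right edge.

Emit:
carry_out --pt "-12 0 0 0 0 0" --pt "-14 -5 25 0 0 0" --pt "-14 -40 40 0 0 0" --pt "15 -55 40 0 0 0" --pt "50 -55 30 0 0 0"

```text
time_s: 15.98
tool_pos: [0.5001, -0.1824, 0.0822]
tool_rot: [-3.141, 0.058, 0.028]
wrist_force: [0.1, -0.6, -0.3]
finger_gap: 0.119
```

Run:
```python
from h import *
e=shot('side','s13');shot('wrist','w13');shot('top','t13');o=ctrl.get_obs();print(o['time_s'],o['tool_pos'],o['tool_rot'],o['wrist_force'])
crop('s13',220,160,340,250,6,'s13c');crop('t13',225,130,335,230,7,'t13c')
```

```text
16.125 [ 0.49990432 -0.18096104  0.08097451] [-3.14008074  0.05930055  0.03024001] [-1.12788811  0.02093114 -0.4672185 ]
```

View pics/s13c.png

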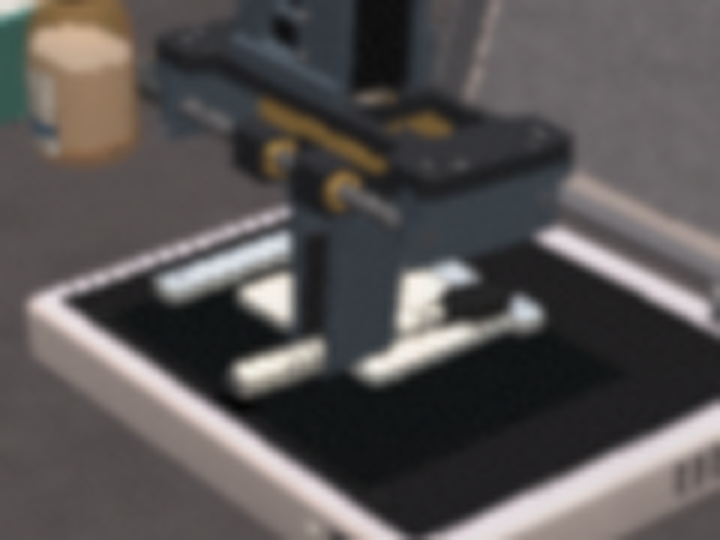

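View pics/w13.png

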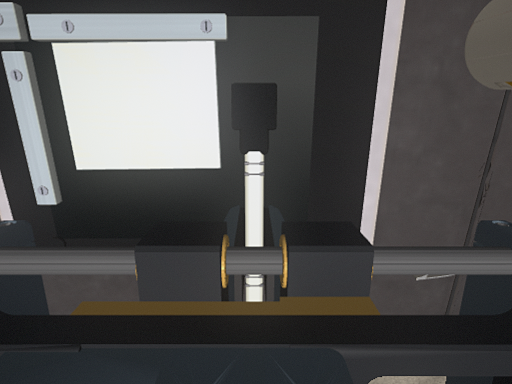

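Run:
```python
from h import *
crop('w13',0,0,300,215,2.6,'w13c')
w=load('w13');A=lambda u,v,z:np.round(atz(w,u,v,z)*1000,1)[:2]
for n,p in dict(RL=(52,42),RR=(217,40),FR=(220.5,168),FL=(77,170)).items(): print(n,A(*p,.048))
print('left stop face foot?',A(36,50,.05),A(62,203,.05)); print('tip',A(255,83,.081+.003),'blockleft',A(232,90,.085))
```

```text
RL [612.8 -56.2]
RR [ 616.8 -156.4]
FR [ 537.3 -158.2]
FL [532.9 -59.2]
left stop face foot? [607.8 -46.9] [509.  -46.1]
tip [ 591.6 -180.2] blockleft [ 587.8 -168.4]
```

View pics/w13c.png

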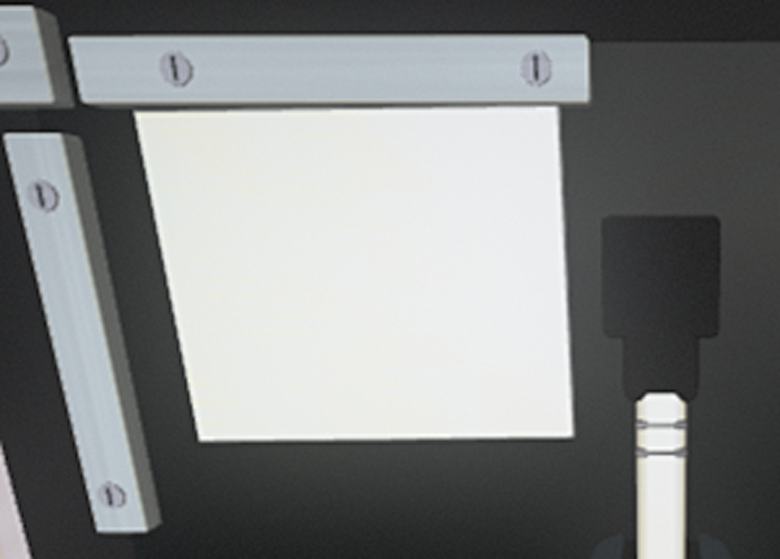

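The plate is nearly flush with the rear stop (about a 1 mm gap at its left end) and about 14 mm from the left stop. I'll lower the rod and push +y with the rubber flank.

Emit:
carry_out --pt "-3 0 -20 0 0 0" --pt "-3 2 -29.5 0 0 0" --pt "-3 6 -29.5 0 0 0" --pt "-3 10 -29.5 0 0 0" --pt "-3 13 -29.5 0 0 0"

```text
time_s: 16.75
tool_pos: [0.4964, -0.1676, 0.0524]
tool_rot: [-3.14, 0.059, 0.03]
wrist_force: [-0.6, -1.2, -0.0]
finger_gap: 0.119
```

Emit:
carry_out --pt "0 2.5 0 0 0 0" --pt "0 5 0 0 0 0" --pt "0 7 0 0 0 0"

```text
time_s: 17.12
tool_pos: [0.4963, -0.1607, 0.052]
tool_rot: [-3.14, 0.06, 0.03]
wrist_force: [-0.3, -2.1, -0.3]
finger_gap: 0.116
```

Run:
```python
from h import *
shot('wrist','w14');o=ctrl.get_obs();print(o['time_s'],o['tool_pos'],o['tool_rot'],o['wrist_force'])
crop('w14',0,0,300,215,2.6,'w14c')
```

```text
17.175 [ 0.49625976 -0.16046148  0.05195749] [-3.13978316  0.05984623  0.02993903] [ 0.14054158 -1.74564741 -0.15959541]
```

View pics/w14c.png

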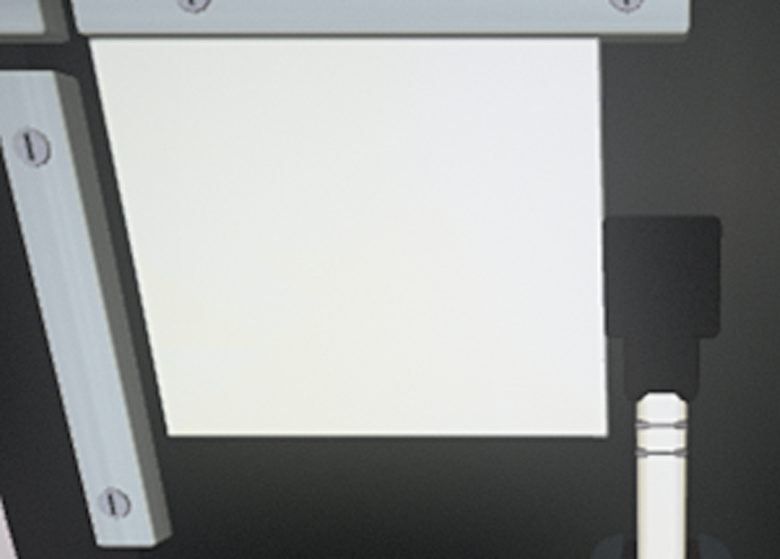

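Emit:
carry_out --pt "0 1 0 0 0 0" --pt "0 2 0 0 0 0" --pt "0 2 0 0 0 0"

```text
time_s: 17.55
tool_pos: [0.4962, -0.1587, 0.0519]
tool_rot: [-3.14, 0.06, 0.03]
wrist_force: [0.6, -1.4, 0.6]
finger_gap: 0.116
```

Emit:
carry_out --pt "0 0.7 0 0 0 0" --pt "0 1.4 0 0 0 0" --pt "0 1.4 0 0 0 0"

```text
time_s: 17.92
tool_pos: [0.4962, -0.1573, 0.0519]
tool_rot: [-3.14, 0.06, 0.03]
wrist_force: [0.3, -0.4, -0.4]
finger_gap: 0.115
```

Run:
```python
from h import *
shot('wrist','w15');o=ctrl.get_obs();print(o['time_s'],o['tool_pos'],o['tool_rot'],o['wrist_force'])
crop('w15',0,0,300,215,2.6,'w15c')
```

```text
17.975 [ 0.49614352 -0.15733058  0.05191329] [-3.13976066  0.06003868  0.02987741] [ 0.20572223 -0.44649752 -0.33067357]
```

View pics/w15c.png

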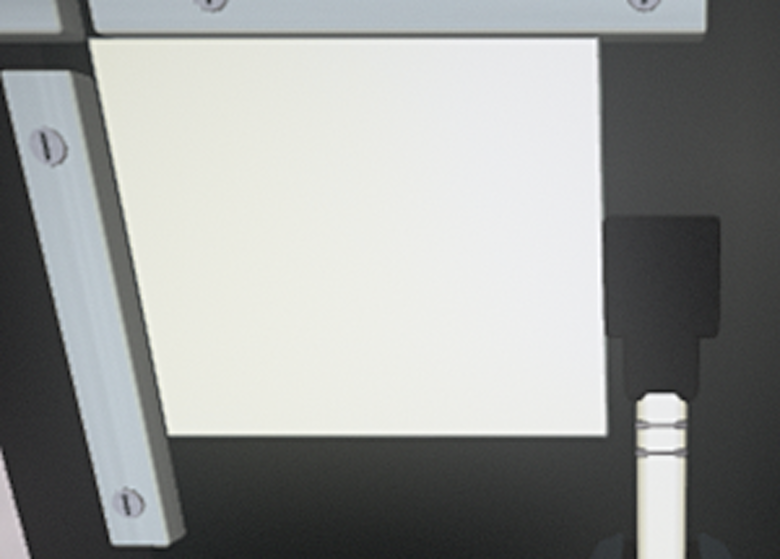

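Less than 1 mm is left. Finishing in 0.5 mm steps.

Emit:
carry_out --pt "0 0.5 0 0 0 0" --pt "0 0.5 0 0 0 0" --pt "0 1 0 0 0 0" --pt "0 1 0 0 0 0"

```text
time_s: 18.48
tool_pos: [0.4962, -0.1563, 0.0519]
tool_rot: [-3.14, 0.06, 0.03]
wrist_force: [0.4, -0.8, 0.5]
finger_gap: 0.115
```

Emit:
carry_out --pt "0 0.5 0 0 0 0" --pt "0 0.5 0 0 0 0" --pt "0 1 0 0 0 0" --pt "0 1 0 0 0 0"

```text
time_s: 18.98
tool_pos: [0.4962, -0.1553, 0.0519]
tool_rot: [-3.14, 0.06, 0.03]
wrist_force: [-0.7, -0.9, 0.1]
finger_gap: 0.118
```

Run:
```python
from h import *
shot('wrist','w16');o=ctrl.get_obs();print(o['time_s'],o['tool_pos'],o['tool_rot'],o['wrist_force'])
crop('w16',0,0,150,110,5.2,'w16c')
```

```text
19.025 [ 0.49614161 -0.15531578  0.05190569] [-3.13971755  0.0600509   0.02983685] [-0.83101932 -1.37928287 -0.70500748]
```

View pics/w16c.png

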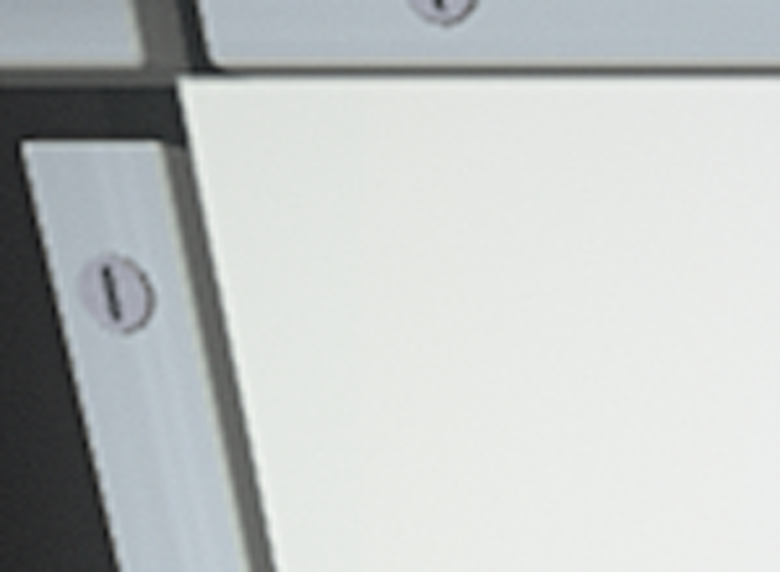

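Emit:
carry_out --pt "0 0.5 0 0 0 0" --pt "0 0.5 0 0 0 0" --pt "0 1 0 0 0 0" --pt "0 1 0 0 0 0"

```text
time_s: 19.52
tool_pos: [0.4962, -0.1543, 0.0519]
tool_rot: [-3.14, 0.06, 0.03]
wrist_force: [0.1, -1.1, -0.8]
finger_gap: 0.119
```

Emit:
carry_out --pt "0 0.5 0 0 0 0" --pt "0 0.5 0 0 0 0" --pt "0 1 0 0 0 0" --pt "0 1 0 0 0 0"

```text
time_s: 20.02
tool_pos: [0.4962, -0.1535, 0.0519]
tool_rot: [-3.14, 0.06, 0.03]
wrist_force: [-1.5, -5.7, -0.9]
finger_gap: 0.116
```

Run:
```python
from h import *
shot('wrist','w17');o=ctrl.get_obs();print(o['time_s'],o['tool_pos'],o['tool_rot'],o['wrist_force'])
crop('w17',0,0,300,215,2.6,'w17c')
```

```text
20.075 [ 0.49614236 -0.15351731  0.0519442 ] [-3.14001676  0.06001681  0.02978135] [-1.2163419  -3.69243361 -0.58265982]
```

View pics/w17c.png

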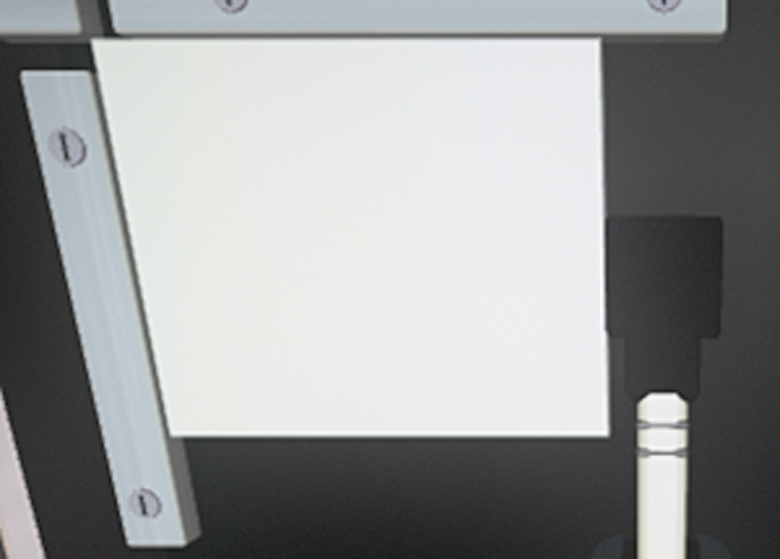

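Contact at the left stop (-5.7 N). Now a final squaring push on the front edge.

Emit:
carry_out --pt "0 -8 0 0 0 0" --pt "-10 -10 30 0 0 0" --pt "-60 -10 40 0 0 0" --pt "-65 30 40 0 0 0" --pt "-64 56 20 0 0 0"

```text
time_s: 20.7
tool_pos: [0.4323, -0.0969, 0.0728]
tool_rot: [-3.14, 0.058, 0.029]
wrist_force: [0.3, 0.2, -1.4]
finger_gap: 0.114
```

Emit:
carry_out --pt "0 0 -15 0 0 0" --pt "0 0 -20.5 0 0 0" --pt "3 0 -20.5 0 0 0" --pt "7 0 -20.5 0 0 0" --pt "10 0 -20.5 0 0 0"

```text
time_s: 21.32
tool_pos: [0.4429, -0.0977, 0.0518]
tool_rot: [-3.14, 0.059, 0.029]
wrist_force: [-0.2, 0.7, -0.8]
finger_gap: 0.122
```

Run:
```python
from h import *
shot('wrist','w18');shot('side','s18');o=ctrl.get_obs();print(o['time_s'],o['tool_pos'],o['tool_rot'],o['wrist_force'])
crop('w18',80,0,380,215,2.6,'w18c')
```

```text
21.425 [ 0.44283309 -0.09758536  0.05167071] [-3.1401307   0.05910509  0.02979214] [-0.53619063  0.9785943  -0.22629516]
```

View pics/w18c.png

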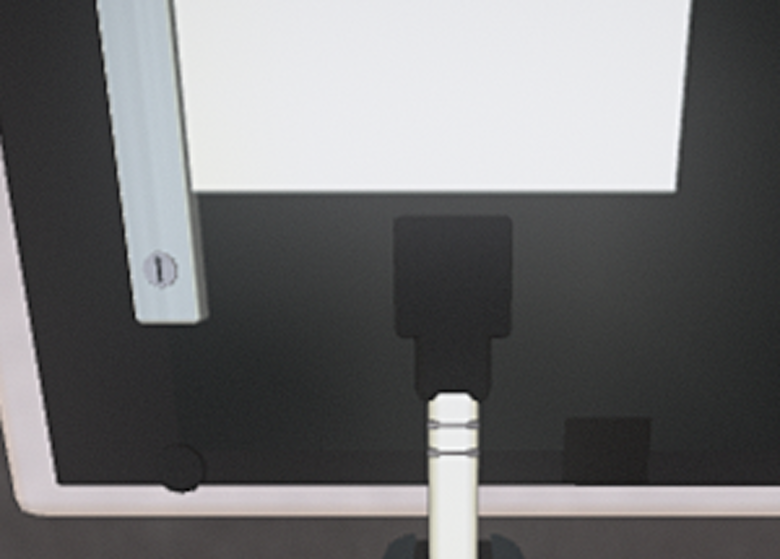

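Emit:
carry_out --pt "2 0 0 0 0 0" --pt "4 0 0 0 0 0" --pt "4.5 0 0 0 0 0" --pt "5 0 0 0 0 0" --pt "5 0 0 0 0 0"

```text
time_s: 22.05
tool_pos: [0.4472, -0.0974, 0.0514]
tool_rot: [-3.14, 0.06, 0.03]
wrist_force: [-0.7, -0.3, -0.3]
finger_gap: 0.116
```

Emit:
carry_out --pt "0.5 0 0 0 0 0" --pt "0.5 0 0 0 0 0" --pt "1 0 0 0 0 0" --pt "1 0 0 0 0 0"

```text
time_s: 22.55
tool_pos: [0.4479, -0.0973, 0.0514]
tool_rot: [-3.14, 0.061, 0.03]
wrist_force: [-2.9, -0.1, 0.6]
finger_gap: 0.119
```

Emit:
carry_out --pt "0.3 0 0 0 0 0" --pt "0.5 0 0 0 0 0" --pt "0.5 0 0 0 0 0"

```text
time_s: 22.92
tool_pos: [0.4479, -0.0972, 0.0513]
tool_rot: [-3.139, 0.061, 0.03]
wrist_force: [-5.8, -0.8, 2.2]
finger_gap: 0.123
```

Run:
```python
from h import *
shot('wrist','w19');shot('side','s19');o=ctrl.get_obs();print(o['time_s'],o['tool_pos'],o['tool_rot'],o['wrist_force'])
crop('w19',80,0,380,215,2.6,'w19c')
```

```text
23.025 [ 0.44789291 -0.09722903  0.05130189] [-3.1394412   0.0614305   0.02987219] [-6.74333586 -1.39940678  0.53492264]
```

View pics/w19c.png

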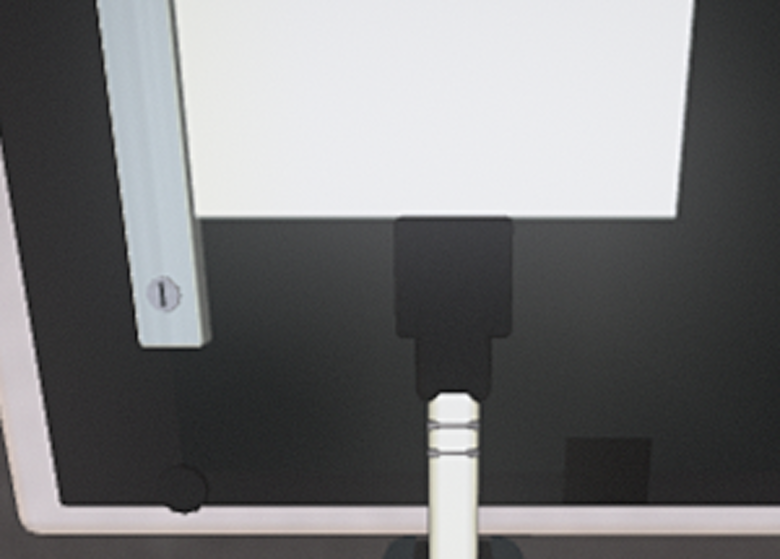

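Contact at the rear stop again (-6 N). I'll back off and inspect from above.

Emit:
carry_out --pt "-6 0 0 0 0 0" --pt "-12 0 20 0 0 0" --pt "0 -40 60 0 0 0" --pt "35 -80 65 0 0 0" --pt "55 -95 65 0 0 0"

```text
time_s: 23.65
tool_pos: [0.5057, -0.1949, 0.1175]
tool_rot: [3.141, 0.056, 0.028]
wrist_force: [0.5, 0.5, -0.6]
finger_gap: 0.117
```

Run:
```python
from h import *
shot('wrist','w20');shot('side','s20');o=ctrl.get_obs();print(o['time_s'],o['tool_pos'],o['tool_rot'],o['wrist_force'])
crop('w20',0,0,260,190,3,'w20c')
```

```text
23.75 [ 0.50586618 -0.19434847  0.11661531] [-3.14124927  0.05713498  0.02867705] [ 1.38644432 -0.07280043 -1.06989123]
```

View pics/w20c.png

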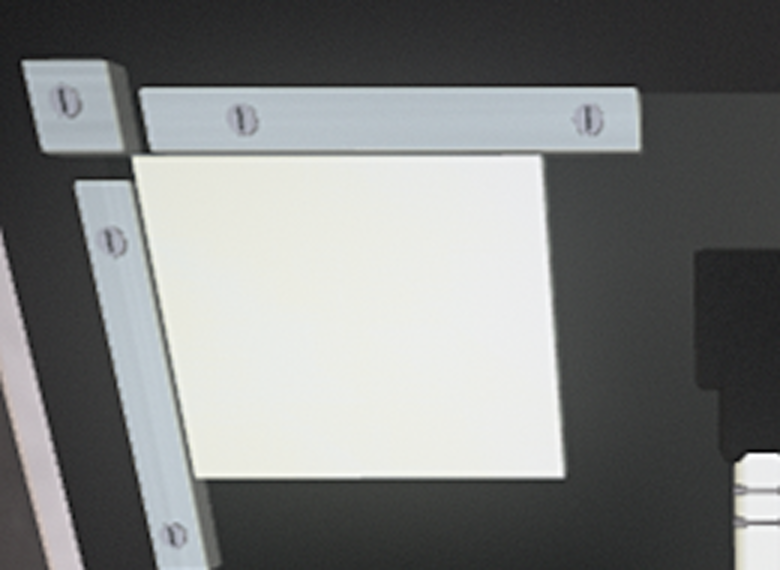

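Run:
```python
from h import *
crop('w20',35,42,105,97,11,'w20d');crop('w20',40,110,110,165,11,'w20e');crop('w20',140,30,210,85,11,'w20f')
```

```text
(no output)
```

View pics/w20d.png

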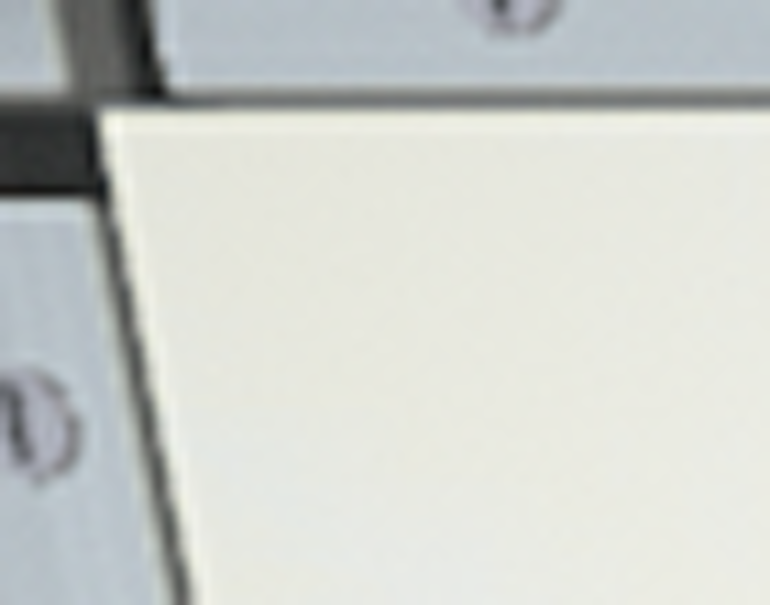

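View pics/w20e.png

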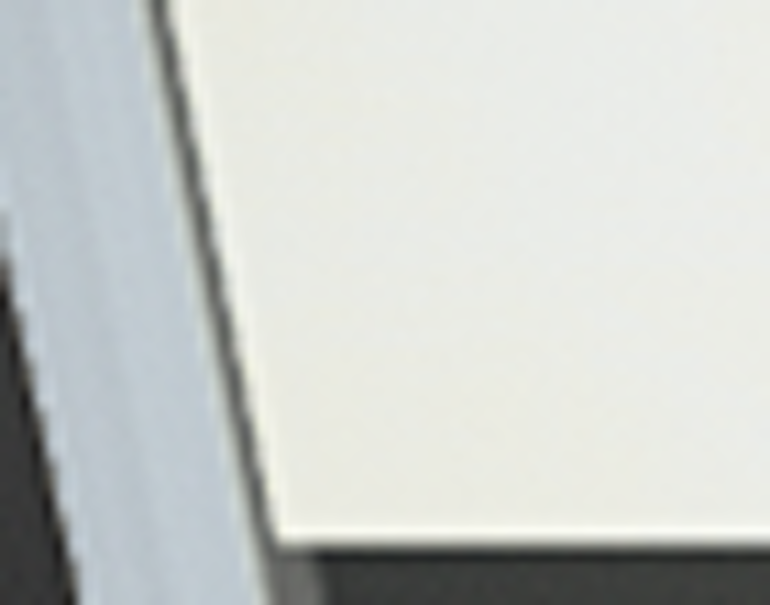

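View pics/w20f.png

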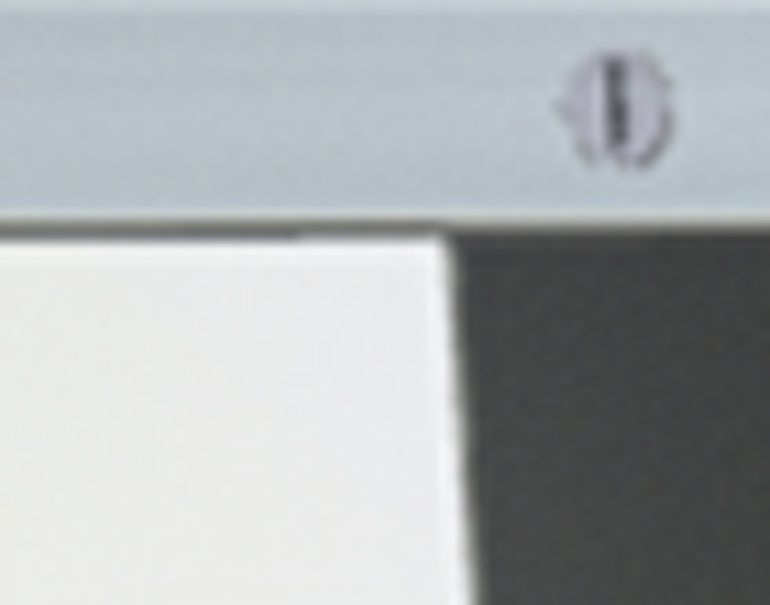

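Run:
```python
from h import *
w=load('w20');im=w['image'].astype(float).mean(2)
A=lambda u,v,z:atz(w,u,v,z)*1000
# column profiles across rear stop/plate
for u in (60,100,140,170): print('col',u,im[44:58,u].round().astype(int))
for v in (75,90,120,145): print('row',v,[int(x) for x in im[v,40:70]])
T=np.array(w['cam_to_world'])[:3,3];print(T)
```

```text
col 60 [189 190 192 190 192 190 138 124 212 232 227 226 226 225]
col 100 [192 192 192 193 194 192 135 130 219 235 230 229 229 230]
col 140 [192 190 191 192 193 197 133 129 226 238 234 233 232 233]
col 170 [191 192 190 191 193 196 123 149 232 239 235 234 235 234]
row 75 [198, 197, 193, 191, 192, 191, 142, 87, 174, 228, 230, 227, 227, 227, 229, 227, 227, 227, 227, 228, 227, 228, 228, 228, 228, 227, 228, 228, 228, 228]
row 90 [197, 198, 195, 198, 197, 194, 195, 194, 194, 145, 90, 178, 231, 231, 230, 229, 229, 229, 228, 229, 230, 229, 230, 230, 230, 230, 231, 230, 230, 231]
row 120 [194, 194, 197, 195, 194, 193, 197, 201, 199, 201, 202, 200, 200, 201, 202, 148, 96, 185, 233, 233, 230, 229, 230, 230, 230, 232, 231, 231, 231, 232]
row 145 [57, 52, 61, 171, 203, 196, 196, 198, 197, 195, 195, 196, 201, 202, 201, 200, 199, 200, 200, 203, 152, 99, 185, 232, 232, 231, 229, 230, 230, 231]
[ 0.5873567  -0.1925648   0.28398425]
```

Both gaps are uniform, so the plate is square, and the rear contact position repeated. I'll press the left side once more to confirm contact there.

Emit:
carry_out --pt "-10 20 -30 0 0 0" --pt "-10 28 -60 0 0 0" --pt "-10 29 -65 0 0 0" --pt "-10 33 -65 0 0 0" --pt "-10 37 -65 0 0 0"

```text
time_s: 24.38
tool_pos: [0.4943, -0.1555, 0.0524]
tool_rot: [-3.14, 0.058, 0.03]
wrist_force: [-0.4, 0.1, -0.7]
finger_gap: 0.119
```

Emit:
carry_out --pt "0 1.5 0 0 0 0" --pt "0 2.5 0 0 0 0" --pt "0 3.2 0 0 0 0" --pt "0 3.2 0 0 0 0"

```text
time_s: 24.88
tool_pos: [0.494, -0.153, 0.0518]
tool_rot: [-3.141, 0.059, 0.029]
wrist_force: [-1.5, -7.7, 2.0]
finger_gap: 0.115
```

The left stop contact is confirmed (-7.7 N at the same place). Retreating for a last look.

Emit:
carry_out --pt "0 -5 0 0 0 0" --pt "0 -10 20 0 0 0" --pt "5 -25 60 0 0 0" --pt "10 -35 66 0 0 0" --pt "10 -35 66 0 0 0"

```text
time_s: 25.5
tool_pos: [0.504, -0.1878, 0.1174]
tool_rot: [-3.14, 0.059, 0.029]
wrist_force: [-0.6, 0.1, -1.2]
finger_gap: 0.121
```

Run:
```python
from h import *
w=shot('wrist','w21');o=ctrl.get_obs();print(o['time_s'],o['tool_pos'],o['tool_rot'],o['wrist_force'])
crop('w21',0,0,260,190,3,'w21c')
im=w['image'].astype(float).mean(2)
for u in (60,100,140,170): print('col',u,im[40:60,u].round().astype(int))
for v in (75,90,120,145): print('row',v,[int(x) for x in im[v,36:66]])
```

```text
25.55 [ 0.50328729 -0.18703658  0.11675781] [-3.13930434  0.06063513  0.02940981] [ 0.24524331 -0.55273942 -0.52216541]
col 60 [191 194 197 200 201 199 181 127  83 177 230 228 226 225 226 225 226 226
 227 226]
col 100 [191 192 190 192 192 192 190 162 131 191 231 232 231 230 230 230 230 230
 231 231]
col 140 [190 190 190 191 191 193 190 153 128 197 234 234 233 233 233 233 232 234
 234 233]
col 170 [192 191 190 190 190 192 190 145 122 200 236 235 235 233 234 234 236 235
 235 234]
row 75 [43, 95, 172, 193, 190, 178, 170, 172, 139, 93, 148, 175, 168, 144, 147, 184, 196, 192, 193, 188, 132, 91, 198, 234, 230, 229, 228, 228, 228, 228]
row 90 [56, 56, 52, 47, 85, 170, 197, 191, 191, 190, 192, 191, 190, 194, 198, 198, 195, 197, 199, 196, 195, 197, 184, 126, 97, 211, 237, 231, 230, 230]
row 120 [55, 55, 59, 56, 57, 56, 59, 59, 59, 53, 46, 167, 202, 195, 196, 196, 195, 196, 194, 195, 200, 202, 201, 202, 202, 201, 201, 203, 176, 113]
row 145 [53, 53, 54, 53, 55, 55, 54, 54, 58, 58, 56, 58, 59, 59, 57, 43, 144, 194, 197, 197, 197, 197, 195, 194, 197, 203, 201, 202, 201, 200]
```

View pics/w21c.png

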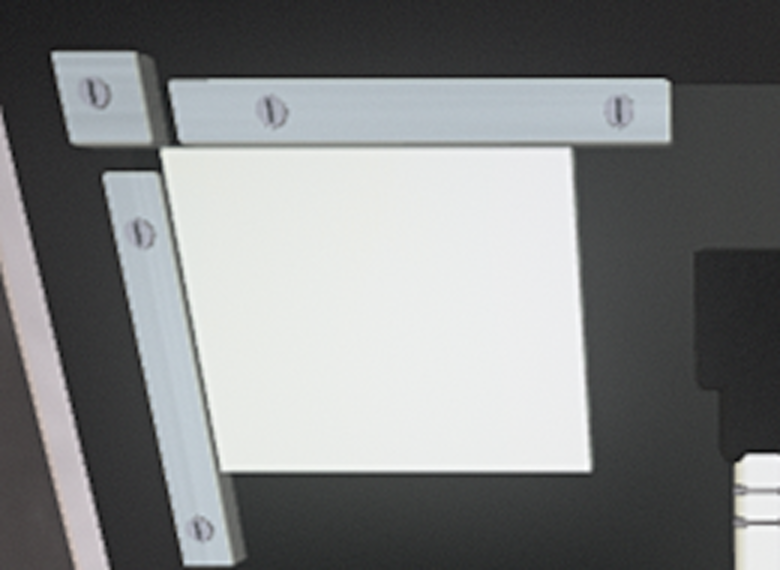

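The plate is flush and square at both stops (about 1 px strips, parallel). I'll take the rod back to its place on the left.

Emit:
carry_out --pt "-30 0 30 0 -0.06 0" --pt "-75 10 45 0 -0.06 0" --pt "-100 50 45 0 -0.06 0" --pt "-102 95 45 0 -0.06 0.1" --pt "-102 138 45 0 -0.06 0.28"

```text
time_s: 26.18
tool_pos: [0.4002, -0.0475, 0.1616]
tool_rot: [3.134, 0.003, 0.313]
wrist_force: [1.5, -0.3, -0.7]
finger_gap: 0.117
```

Emit:
carry_out --pt "8 44 0 0 0 0.18" --pt "16 88 0 0 0 0.36" --pt "24 132 0 0 0 0.54" --pt "32 176 0 0 0 0.72" --pt "40 220 0 0 0 0.9"

```text
time_s: 26.8
tool_pos: [0.4406, 0.1725, 0.1613]
tool_rot: [3.135, 0.002, 1.216]
wrist_force: [0.7, -0.4, -0.9]
finger_gap: 0.117
```

Emit:
carry_out --pt "5 40 0 0 0 0.18" --pt "10 70 0 0 0 0.36" --pt "15 90 0 0 0 0.54" --pt "20 111 -30 0 0 0.69" --pt "20 111 -70 0 0 0.69"

```text
time_s: 27.42
tool_pos: [0.4614, 0.2833, 0.0909]
tool_rot: [3.133, 0.001, 1.904]
wrist_force: [0.4, 0.5, -0.5]
finger_gap: 0.116
```

Run:
```python
from h import *
w=shot('wrist','w22');shot('side','s22');shot('top','t22');o=ctrl.get_obs();print(o['time_s'],o['tool_pos'],o['tool_rot'],o['wrist_force'])
crop('t22',225,130,335,230,7,'t22c')
```

```text
27.575 [0.45948383 0.28116998 0.09042227] [3.13900288e+00 1.60748567e-03 1.89980356e+00] [ 0.34651875 -0.60271373  0.55631698]
```

View pics/w22.png

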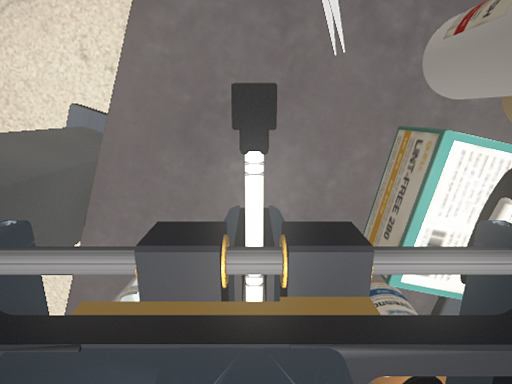

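View pics/s22.png

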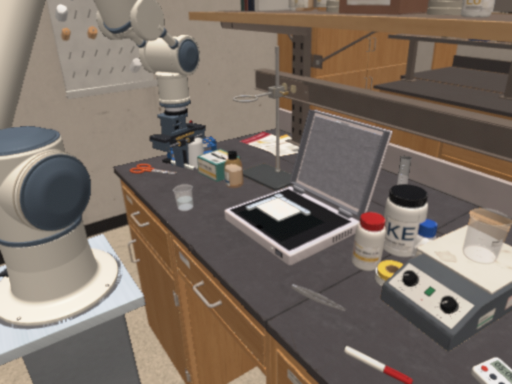

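View pics/t22c.png

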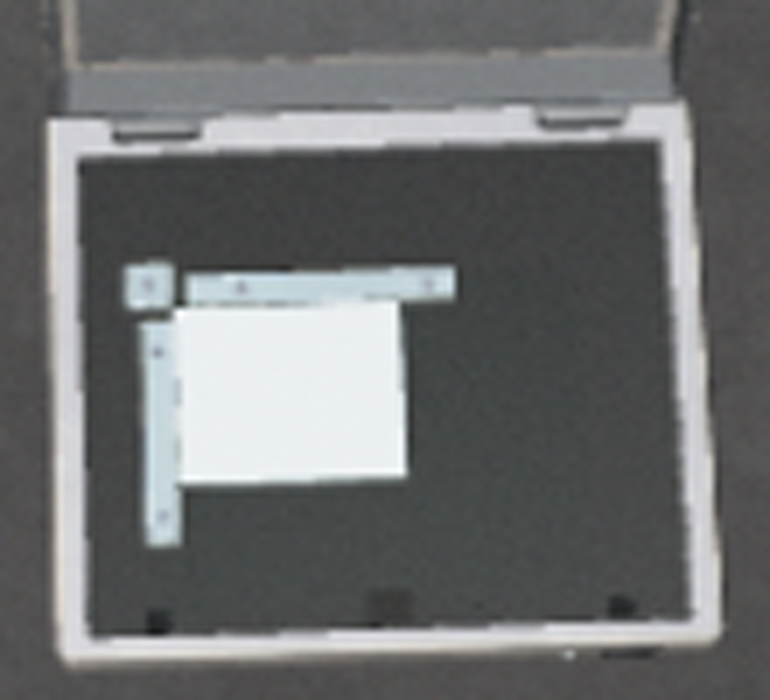

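The top view shows the plate seated against both stops with the lid open. Lowering the rod to the bench.

Emit:
carry_out --pt "0 0 -45 0 0 0" --pt "0 0 -75 0 0 0" --pt "0 0 -84 0 0 0" --pt "0 0 -87 0 0 0" --pt "0 0 -87.5 0 0 0"

```text
time_s: 28.2
tool_pos: [0.4623, 0.2821, 0.006]
tool_rot: [3.132, 0.001, 1.9]
wrist_force: [-1.2, -0.9, -0.8]
finger_gap: 0.118
```

Emit:
carry_out --pt "0 0 -0.5 0 0 0" --pt "0 0 -0.5 0 0 0"

```text
time_s: 28.45
tool_pos: [0.462, 0.282, 0.0049]
tool_rot: [3.132, 0.001, 1.9]
wrist_force: [1.1, -0.1, -1.1]
finger_gap: 0.124
```

Emit:
carry_out --pt "0 0 -1 0 0 0" --pt "0 0 -1.5 0 0 0" --pt "0 0 -2 0 0 0" --pt "0 0 -2 0 0 0"

```text
time_s: 28.95
tool_pos: [0.4616, 0.2818, 0.0023]
tool_rot: [3.133, 0.001, 1.9]
wrist_force: [0.7, 0.0, -0.2]
finger_gap: 0.117
```

Emit:
carry_out --pt "0 0 -0.5 0 0 0" --pt "0 0 -0.7 0 0 0" --pt "0 0 -0.7 0 0 0"

```text
time_s: 29.32
tool_pos: [0.4617, 0.2819, 0.002]
tool_rot: [3.133, 0.001, 1.9]
wrist_force: [-1.6, -0.1, 7.8]
finger_gap: 0.116
```

The rod is on the bench. Opening and retreating.

Emit:
carry_out --pt "0 0 0.5 0 0 0" --pt "0 0 0.5 0 0 0" --pt "0 0 0.5 0 0 0" --pt "0 0 0.5 0 0 0" --claw 45

```text
time_s: 29.82
tool_pos: [0.4617, 0.2818, 0.0022]
tool_rot: [3.133, 0.001, 1.9]
wrist_force: [-0.6, -0.1, 0.4]
finger_gap: 0.447
```

Emit:
carry_out --pt "0 0 25 0 0 0" --pt "0 0 70 0 0 0" --pt "0 0 130 0 0 0" --pt "0 -30 180 0 0 0" --pt "0 -60 200 0 0 0"

```text
time_s: 30.45
tool_pos: [0.4625, 0.2216, 0.2051]
tool_rot: [3.129, 0.001, 1.9]
wrist_force: [0.3, -0.4, 0.0]
finger_gap: 0.452
```

Run:
```python
from h import *
w=shot('wrist','w23');shot('side','s23');shot('top','t23');o=ctrl.get_obs();print(o['time_s'],o['tool_pos'],o['wrist_force'],o['finger_gap'])
a=load('t22')['image'].astype(int);b=load('t23')['image'].astype(int)
print(abs(a-b)[130:230,225:335].max())
```

```text
30.6 [0.46217484 0.22109129 0.20329259] [-0.30566258  0.89836129 -0.89351618] 0.44761508588272875
9
```

View pics/w23.png

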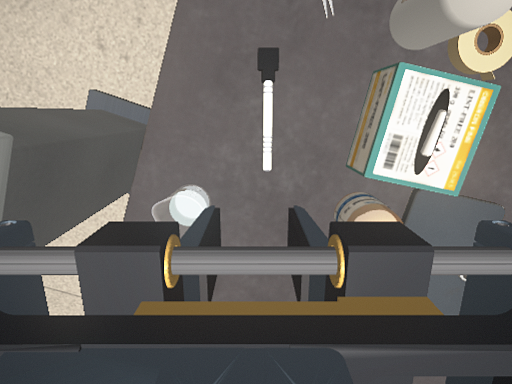

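View pics/t23.png

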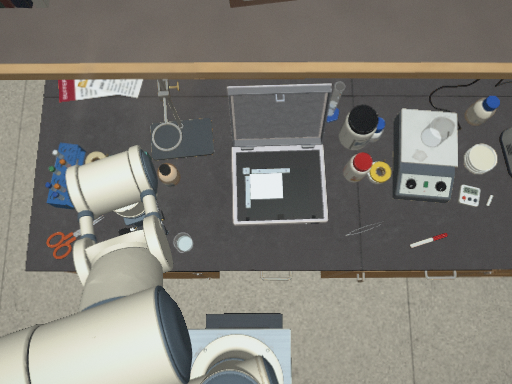

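The rod lies flat at (267, 48..170) in the wrist view. The plate is in the corner at (266,186) in the top view, the lid is open, and the other objects haven't moved. Handing in.

```bash
python3 -c "
from bench import ctrl
print(ctrl.job_done())"
```

```text
the job is handed in; nothing more can be done
None
```

The job is handed in at about 31 s of the 72 s allowed: the lid is open, the plate is seated in the stop corner, and the rod is back on the bench near where it started.

- **Lid:** My first press did not open it. It reached about 23 N but only about 3 mm, because the fingers also bore on the lid around the pad. I turned the gripper 90° and pressed about 5 mm on the pad alone, and the lid sprang open.
- **Plate:** I nudged it with the rod's rubber end only. I pushed its front edge to the rear stop, its right edge to the left stop, then each edge once more.
- **Contact checks:** The wrist force showed contact at the rear stop (about 6 N, both pushes) and at the left stop (about 6 and 8 N). The repeat pushes stopped at matching positions.
- **Final pictures:** The strips along both stops are parallel and about 1 to 2 px wide. The view before the last left push suggested up to about 1 mm of gap at the rear stop. That strip narrowed to about 1 px in the last close view, so any remaining gap there is too small for the pictures to settle.
- **Other objects:** The bottle, jar, beaker and forceps look unmoved in the last pictures, and the gripper is clear of everything.

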